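Lock the drawer pulls in the curing jig and aim the lamp

TASK

Swing the levers out of the way and put every loose wooden drawer pull on the bench into its own pocket of the curing jig, ridge up and fully home, and swing that pocket's lever shut over it as far as it goes. Only when all of them are locked in, swivel the curing lamp so that it squarely faces the middle of the jig's row of pockets and lean its face to 20 degrees below level. Leave the glue bottle, hammer and tape measure alone.

Things in the scene. Friction and masses are not known exactly. Their poses are not given: they have to be found in the camera images.
- pull0_mid (a point): Middle (half-way up, 29 mm above the underside) of a loose plain beech drawer pull, may be absent; all pulls are alike. Upside-down T in end view: base 36 (x) x 56 (y) x 24 mm high, on it an upright grip ridge 14 mm thick (x), 56 mm long (y), 34 mm high, running the length of the base, so 58 mm high in all (the ridge top 29 mm above this point). z up as it stands; half a turn about z makes no difference. 60 g, give or take.
- pull1_mid (a point): Middle (half-way up, 29 mm above the underside) of a loose plain beech drawer pull, may be absent; all pulls are alike. Upside-down T in end view: base 36 (x) x 56 (y) x 24 mm high, on it an upright grip ridge 14 mm thick (x), 56 mm long (y), 34 mm high, running the length of the base, so 58 mm high in all (the ridge top 29 mm above this point). z up as it stands; half a turn about z makes no difference. 60 g, give or take.
- pull2_mid (a point): Middle (half-way up, 29 mm above the underside) of a loose plain beech drawer pull, may be absent; all pulls are alike. Upside-down T in end view: base 36 (x) x 56 (y) x 24 mm high, on it an upright grip ridge 14 mm thick (x), 56 mm long (y), 34 mm high, running the length of the base, so 58 mm high in all (the ridge top 29 mm above this point). z up as it stands; half a turn about z makes no difference. 60 g, give or take.
- jig: Curing jig, a fixed plywood block 130 (x) x 280 (y) x 30 mm high, origin at the centre of its underside on the bench. Its long side with the pockets (-x) is towards the robot. Three pockets in a row along its y, 90 mm apart, each 40 (x) x 60 (y) mm and 18 mm deep with chamfered mouth (pulls fit with 2 mm all round, long way along the jig's y, ridge up). Behind each pocket, 53 mm to jig +x of the pocket's middle, stands a pivot post of radius 9 mm carrying that pocket's lever.
- jig_mid (a point): The middle of the jig's row of pockets: the same point as pocket1; axes as the jig's.
- pocket0 (a point): Where the middle of a pull lies when fully home in pocket 0 (29 mm above the pocket floor, 11 mm above the jig's top face; right-hand, jig y = -90 mm seen from the robot); axes as the jig's. Any pull may go in any pocket. A pull that is seated but not yet locked can be knocked out again; a locked one cannot.
- pocket1 (a point): Where the middle of a pull lies when fully home in pocket 1 (29 mm above the pocket floor, 11 mm above the jig's top face; middle one seen from the robot); axes as the jig's. Any pull may go in any pocket. A pull that is seated but not yet locked can be knocked out again; a locked one cannot.
- pocket2 (a point): Where the middle of a pull lies when fully home in pocket 2 (29 mm above the pocket floor, 11 mm above the jig's top face; left-hand, jig y = +90 mm seen from the robot); axes as the jig's. Any pull may go in any pocket. A pull that is seated but not yet locked can be knocked out again; a locked one cannot.
- lever0 (a joint): Swing lever of pocket 0, turning about an upright axis on its post: rad, 0 = shut against its stop (arm points to jig -x across the pocket, 2.5 mm above a seated pull's ridge), grows to 1.9 as it opens anticlockwise seen from above; at 1.57 it points to jig -y. Open past 1.3 it is clear of every pocket. Arm 16 mm wide, 8 mm thick, underside 72.5 mm and top 80.5 mm above the bench, reaching 76 mm from the axis; stays where left, about 1 N at the knob moves it.
- lever0_knob (a point): Centre of the round upright knob of lever 0: 16 mm across, 18 mm tall, standing on the arm 68 mm from the lever's axis (from 80.5 to 98.5 mm above the bench).
- lever1 (a joint): Swing lever of pocket 1, turning about an upright axis on its post: rad, 0 = shut against its stop (arm points to jig -x across the pocket, 2.5 mm above a seated pull's ridge), grows to 1.9 as it opens anticlockwise seen from above; at 1.57 it points to jig -y. Open past 1.3 it is clear of every pocket. Arm 16 mm wide, 8 mm thick, underside 72.5 mm and top 80.5 mm above the bench, reaching 76 mm from the axis; stays where left, about 1 N at the knob moves it.
- lever1_knob (a point): Centre of the round upright knob of lever 1: 16 mm across, 18 mm tall, standing on the arm 68 mm from the lever's axis (from 80.5 to 98.5 mm above the bench).
- lever2 (a joint): Swing lever of pocket 2, turning about an upright axis on its post: rad, 0 = shut against its stop (arm points to jig -x across the pocket, 2.5 mm above a seated pull's ridge), grows to 1.9 as it opens anticlockwise seen from above; at 1.57 it points to jig -y. Open past 1.3 it is clear of every pocket. Arm 16 mm wide, 8 mm thick, underside 72.5 mm and top 80.5 mm above the bench, reaching 76 mm from the axis; stays where left, about 1 N at the knob moves it.
- lever2_knob (a point): Centre of the round upright knob of lever 2: 16 mm across, 18 mm tall, standing on the arm 68 mm from the lever's axis (from 80.5 to 98.5 mm above the bench).
- lamp: Foot of the curing lamp, round, 130 mm across, fixed to the bench; origin at its underside on the swivel axis (upright).
- lamp_axis (a point): Where the lamp's swivel axis meets its tilt axis, 200 mm above the bench, at the centre of the head; turns with the swivel (not the tilt): x is the horizontal direction the lamp faces, y along the tilt axis, z up.
- lamp_swivel (a joint): Swivel of the lamp's yoke about the upright axis: rad, positive anticlockwise from above, -1.2 to 1.4; stays where left (friction 0.12 N m).
- lamp_head (a joint): Tilt of the lamp's head about the yoke's level axis: rad, 0 = glass face looks level ahead, positive = face looks down (top goes forward), 0.35 = 20 degrees down, negative = looks up; -0.7 to 0.9; stays where left (friction 0.15 N m).
- lamp_bail (a point): Middle of the bail handle on top of the head: a round bar 10 mm thick and 100 mm long, parallel to the tilt axis and 95 mm from it, on two legs; it stands above the head when the tilt is 0 and moves with swivel and tilt. 40 mm free between it and the head, which is 150 wide, 100 high, 30 mm deep. Pinched across the bar, it can both lean the head and turn the swivel.
- glue: Bystander: glue bottle, 56 mm across, 90 mm tall; origin at its underside. Leave alone.
- mallet: Bystander: hammer lying on the bench; origin at its underside. Leave alone.
- tape: Bystander: tape measure 70 x 70 x 40 mm; origin at its underside. Leave alone.

How it is judged:
By the outcome, as a careful person would: the job done as asked, in the order asked, and still so for the second after the job is handed in, with the robot touching nothing.
Of pull0, pull1, pull2 only 2 to 3 are there at a start; the rules pass over those that are not, and their reading is None.
At some moment in a run one of pull0, pull1, pull2 may be knocked a few centimetres aside while the robot is not near it.
It also fails if it takes over 208 s, if anything falls off the work surface, if the arm or the gripper's body presses on something with over 40 N, if the wrist force passes 120 N, or if a joint passes its speed limit or range.

ROBOT

A 6-joint arm with a two-finger parallel gripper is mounted at the origin on the work surface. World frame = base frame: x ahead of the robot, y to its left, z up, the work surface at z = 0. Lengths are in m, angles in rad, forces in N, time in s.
With the tool pointing down it reaches from about 0.375 to 0.9 m from the base axis. Payload 3.1 kg.
Tool frame: the origin (TCP) lies at the very end of the fingers, on their centre line; the grasp point (between the pads) lies 19 mm behind it (arm.pinch_z is the y of the grasp point in the tool frame, in m); y points along the fingers, z is the direction in which the jaws open and shut, and the axes are right-handed (so a half turn about y gives the same grasp; the last joint's range is limited). The gripper opens to 85 mm and grips with 20 to 120 N. Pads are 22 mm wide; open, the fingers measure 114 mm over their backs; the gripper's body (76 mm by 85 mm) begins 54 mm behind the grasp point. The pads swing forward as they close: fully open they stand 13 mm farther back than shut.
Start: joints at [-1.431, 0.527, 1.433, -0, 1.181, -0.178], TCP at [0.195, -0.594, 0.21] pointing down, gripper open.
Joint ranges: [-3.08, 3.08], [-0.75, 2.2], [0.22, 2.44], [-1.43, 4.57], [0, 2.65], [-2.85, 2.85]. Speed limits (rad/s): [2.79, 2.79, 3.14, 3.14, 3.14, 3.14].

INTERFACE

Orientations are given as a unit quaternion [w, x, y, z].
In Python, from station import arm gives the robot as it stands.
- The arm moves only by the tool servo_tool, never from a script. Its argument "series" is a list that holds one entry, the list of rows, each a list of 5 numbers: the shift along the tool's x, y, z in units of 60 mm (1.0 is 60 mm), then the turn about the tool's y in units of 5 degrees (1.0 is 5 degrees), then the opening, from 0 (shut) to 1 (fully open). In form: [[[dx, dy, dz, roll, grip], ...]]. A call has 1 to 12 rows; each row is the pose to reach, as a shift and turn from the pose commanded when the call began, along the tool's axes at that moment; what a row does not reach only later rows make up. A row lasts 1/8 s, in which the tool goes at most 62.5 mm and 10.7 degrees, less where a joint would pass 70% of its speed; a pose out of reach is approached as far as the arm can. A call with a gripper value outside its range is refused whole. The fingers move at their own pace and stop on an object; "squeeze" is the grip in N (left out, the last holds). Time passes only in rows, so rows that repeat a pose let the fingers close. It gives the time, the measured TCP pose, the force and the opening at its end, in the units of the state.
- arm.get_obs(): the state, without advancing time (a new reading comes with each control period).
- arm.grab_frame(name): name is "side" or "top"; returns a dict with "color" (384x512x3 uint8, red, green, blue), "mtx" (3x3 intrinsics, pixels), "D" ([k1, k2, p1, p2, k3] as OpenCV has them; the pictures are not rectified), "extrinsics" (4x4, takes a point from camera to world coordinates). Camera axes: x right, y down, z forward; pixel columns grow to the right and rows downward; lengths in m; the calibration is good to about 2 mm. A picture is of the moment at which its call begins. There is no depth.
- arm.close_job(): hands the job in, once; it reports no verdict.
The state is a dict: "time_s": time; "joint_positions": joint angles; "qvel": joint speeds; "effort": joint torques, N m; "eef_pos": TCP position; "tcp_rot": TCP orientation; "wrist_force": force on the tool from outside, world axes, zero at the start; "wrist_torque": the same for the moment, N m; "opening": opening from 0.0 (shut) to 1.0 (fully open).
Only numpy, scipy, OpenCV 4.12 (cv2) and the standard library are available. Lean on these libraries where they do the work, as an engineer would, in place of code of your own. Each camera call takes 0.05 s, during which the arm holds its last target. There are 200 camera calls.

## Working session

There is one attempt and no reset: what is moved stays moved. The work goes in short steps, Python scripts to look and compute and a tool call to move; the robot and the scene stay as the last step left them, time stands still between calls to the robot, and variables do not carry over. Pictures are saved under pics/ and viewed, about 12 in all and at most 16, crops included, and the job is handed in when it is done.

Besides the shell and the picture viewer there is one more tool, called after "Call:" as name(argument=value, ...) on one line, values as JSON. servo_tool: Moves the arm, as the interface text tells. Its arguments: {"type":"object","properties":{"series":{"type":"array"},"squeeze":{"type":"number"}},"required":["series"]}

```bash
ls; mkdir -p pics; cat > h.py <<'E'
import numpy as np, cv2
from station import arm
def grab(n,save=None):
    f=arm.grab_frame(n)
    if save: cv2.imwrite('pics/'+save,cv2.resize(f['color'][:,:,::-1],None,fx=1.5,fy=1.5,interpolation=cv2.INTER_CUBIC))
    return f
def world(f,uv,z):
    p=cv2.undistortPoints(np.array([[uv]],float),f['mtx'],np.array(f['D'],float))[0,0]
    T=np.array(f['extrinsics']); d=T[:3,:3]@[p[0],p[1],1]; o=T[:3,3]
    return o+d*(z-o[2])/d[2]
def proj(f,P):
    T=np.linalg.inv(np.array(f['extrinsics'])); P=np.atleast_2d(np.array(P,float))
    r=cv2.Rodrigues(T[:3,:3])[0]
    return cv2.projectPoints(P,r,T[:3,3],f['mtx'],np.array(f['D'],float))[0][:,0]
E
python3 - <<'E'
from h import *
for n in('top','side'):
    f=grab(n,n+'0.png'); print(n,np.round(f['extrinsics'],3).tolist(),np.round(f['mtx'],1).tolist(),f['D'])
o=arm.get_obs(); print(o)
print(arm.pinch_z)
E
```

```text
pics
top [[0.017, -0.994, 0.112, 0.407], [-1.0, -0.019, -0.015, 0.015], [0.017, -0.112, -0.994, 1.644], [0.0, 0.0, 0.0, 1.0]] [[497.0, 0.0, 245.9], [0.0, 497.0, 192.6], [0.0, 0.0, 1.0]] [-0.00634702  0.          0.          0.          0.        ]
side [[-0.853, -0.321, 0.41, 0.037], [-0.521, 0.549, -0.654, 0.882], [-0.015, -0.772, -0.636, 1.054], [0.0, 0.0, 0.0, 1.0]] [[408.6, 0.0, 254.0], [0.0, 408.6, 195.5], [0.0, 0.0, 1.0]] [0.03994285 0.         0.         0.         0.        ]
{'time_s': 0.1, 'joint_positions': array([-1.43149126e+00,  5.28410146e-01,  1.43375159e+00,  2.29887217e-05,
        1.18142684e+00, -1.78499121e-01]), 'qvel': array([ 0.00223005, -0.00241493, -0.0028987 ,  0.00091995,  0.00114217,
        0.0009435 ]), 'effort': array([-2.46665440e-04, -4.43305743e+01, -1.78586107e+01, -1.79204094e-04,
        3.90337809e-03, -3.83554863e-06]), 'eef_pos': array([ 0.19524   , -0.59300657,  0.20931601]), 'tcp_rot': array([ 0.11190673, -0.11186404,  0.6989039 , -0.69749313]), 'wrist_force': array([-0.51632986,  1.02346797, -0.27653272]), 'wrist_torque': array([-0.01856043,  0.0090324 ,  0.01129544]), 'opening': 0.9981221505617425}
-0.0187
```

View pics/top0.png

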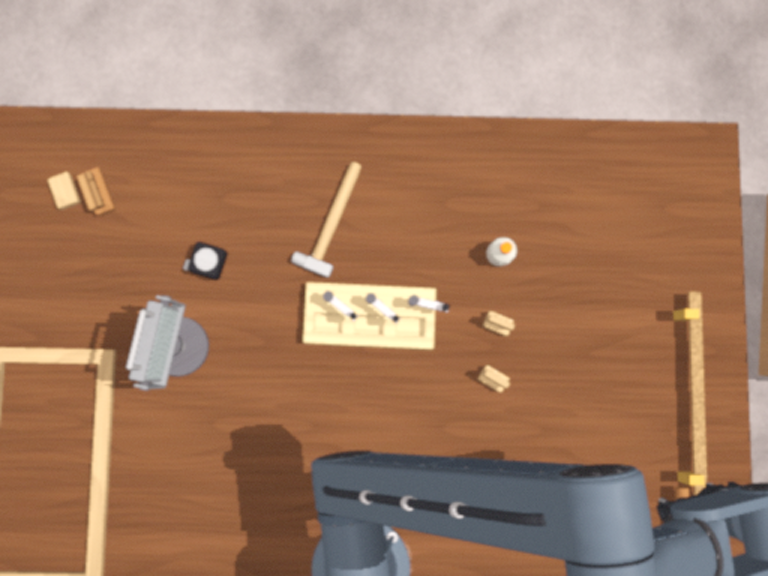

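View pics/side0.png

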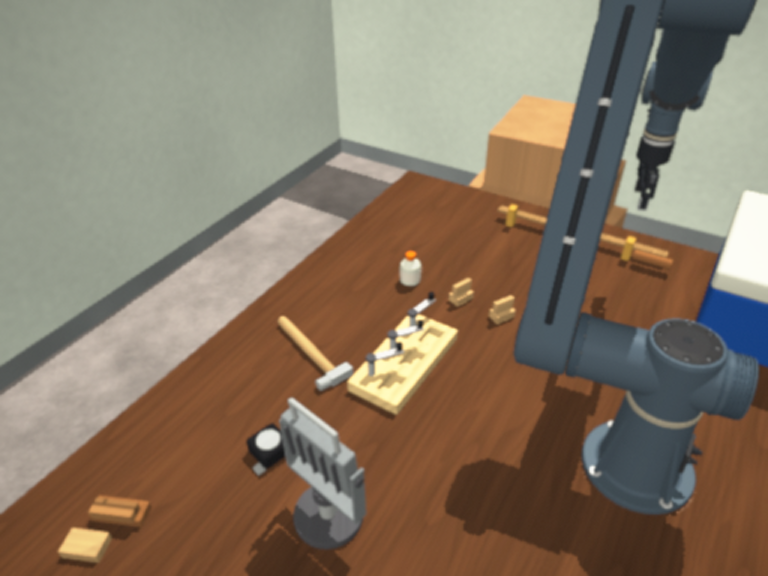

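Top (1.5x) shows two pulls at about (497,323) and (493,378). The jig spans (303..436, 283..349), with knobs at (446,308), (396,318) and (353,315). The lamp is at (180,345), facing left and up in the picture. I'll zoom in to measure.

```bash
python3 - <<'E'
from h import *
f=grab('top')
c=f['color'][:,:,::-1]
a=c[180:270,195:350]; b=c[190:265,75:150]
cv2.imwrite('pics/c1.png',cv2.resize(a,None,fx=5,fy=5,interpolation=cv2.INTER_CUBIC))
cv2.imwrite('pics/c2.png',cv2.resize(b,None,fx=8,fy=8,interpolation=cv2.INTER_CUBIC)[:600,:600])
E
```

```text
(no output)
```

View pics/c1.png

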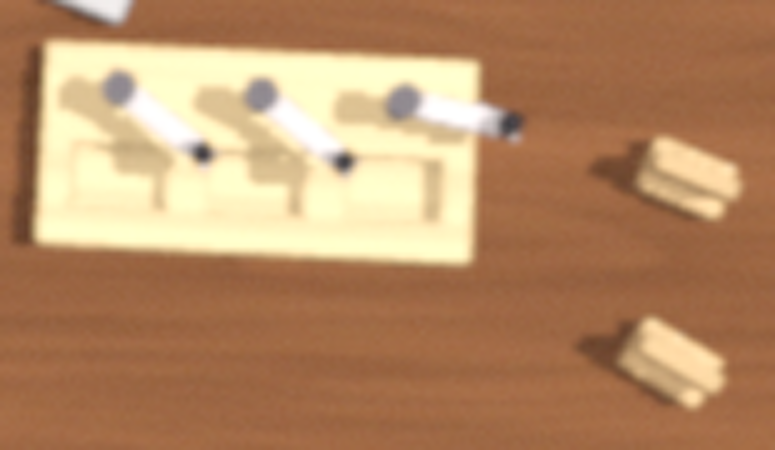

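View pics/c2.png

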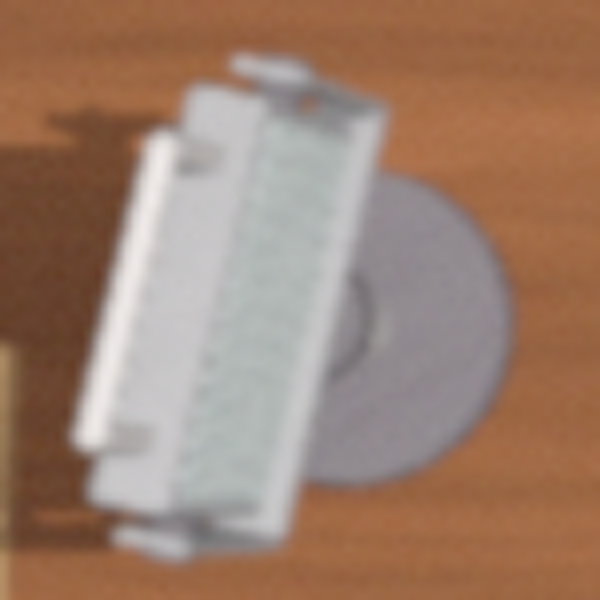

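The crops show the jig top face corners, lever knob tops at (512,123), (345,160) and (203,152), and two pulls at about (690,178) and (672,362). The lamp faces right and up, with its bail from (155,135) to (90,445). Next I'll fit models to these.

```bash
cat > fit.py <<'E'
from h import *
from scipy.optimize import minimize
def boxpts(dx,dy,z0,z1): return np.array([[sx*dx/2,sy*dy/2,z] for sx in(-1,1) for sy in(-1,1) for z in(z0,z1)])
PULL=[boxpts(.036,.056,0,.024),boxpts(.014,.056,.024,.058)]
JIG=[boxpts(.13,.28,0,.03)]
def place(P,x,y,a,z=0):
    c,s=np.cos(a),np.sin(a); return P@np.array([[c,s,0],[-s,c,0],[0,0,1]])+[x,y,z]
def render(f,parts,p,S=4,z=0):
    m=np.zeros((384*S,512*S),np.uint8)
    for P in parts:
        uv=proj(f,place(P,*p,z)); h=cv2.convexHull(((uv+.5)*S-.5).astype(np.float32))
        cv2.fillConvexPoly(m,np.round(h*16).astype(np.int32),1,shift=4)
    return m
def wood(f,S=4):
    b=cv2.resize(f['color'],None,fx=S,fy=S,interpolation=cv2.INTER_CUBIC).astype(int)
    return ((b[...,0]>165)&(b[...,1]>125)).astype(np.uint8)
def fit(fs,masks,parts,p0,fill=False,pad=12,z=0):
    W=[]
    for f,m in zip(fs,masks):
        r=render(f,parts,p0,z=z); r=cv2.dilate(r,np.ones((4*pad+1,)*2)); mm=m*r
        if fill:
            c=max(cv2.findContours(mm,0,2)[0],key=cv2.contourArea); mm*=0; cv2.fillConvexPoly(mm,cv2.convexHull(c),1)
        W.append(mm)
    def cost(q):
        p=[p0[0]+q[0],p0[1]+q[1],p0[2]+q[2]*20]
        return sum(1-(render(f,parts,p,z=z)&m).sum()/max(1,(render(f,parts,p,z=z)|m).sum()) for f,m in zip(fs,W))
    best=None
    for a in(-.015,.015):
        r=minimize(cost,[0,0,a],method='Nelder-Mead',options=dict(initial_simplex=np.array([[0,0,a],[.006,0,a],[0,.006,a],[0,0,a-np.sign(a)*.02]]),xatol=1e-4,fatol=1e-4))
        if best is None or r.fun<best.fun: best=r
    q=best.x; return np.array([p0[0]+q[0],p0[1]+q[1],p0[2]+q[2]*20]),best.fun
E
python3 - <<'E'
from fit import *
fs=[grab('top'),grab('side')]; ms=[wood(f) for f in fs]
t=fs[0]; R=lambda u,v:((u+.5)/5-.5+195,(v+.5)/5-.5+180)
c=np.array([world(t,R(*q),.03) for q in[(47,40),(480,60),(472,265),(37,243)]]); print(c.round(3).tolist())
e=c[0]-c[1]+c[3]-c[2]; a=np.arctan2(-e[0],e[1]); print('jig',c.mean(0),a, 'edges',np.linalg.norm(np.diff(c,axis=0),axis=1))
for sel in([0],[1],[0,1]):
    print('jigfit',sel,fit([fs[i] for i in sel],[ms[i] for i in sel],JIG,[*c.mean(0)[:2],a],True,6))
for n,q in(('A',(690,178)),('B',(672,362))):
    w=world(t,R(*q),.03)
    for sel in([0],[1],[0,1]):
        print(n,w.round(3),sel,fit([fs[i] for i in sel],[ms[i] for i in sel],PULL,[w[0],w[1],-.5 if 0 else 1.57-.5-1.57]))
for q in[(512,123),(345,160),(203,152)]: print('knob',world(t,R(*q),.0985).round(3))
L=lambda u,v:((u+.5)/8-.5+75,(v+.5)/8-.5+190)
print('lamp',world(t,L(350,330),.015).round(3))
for z in(.26,.28,.295): print(z,world(t,L(155,135),z).round(3),world(t,L(90,445),z).round(3))
E
```

```text
[[0.603, 0.129, 0.03], [0.596, -0.155, 0.03], [0.462, -0.151, 0.03], [0.471, 0.132, 0.03]]
jig [ 0.53289617 -0.01133274  0.03      ] -0.02968608727443725 edges [0.28354395 0.13402735 0.28228777]
jigfit [0] (array([ 0.53368207, -0.01426899, -0.03124734]), np.float64(0.09381036637826079))
jigfit [1] (array([ 0.53884661, -0.00916382, -0.02365277]), np.float64(0.024131671305821167))
jigfit [0, 1] (array([ 0.53742079, -0.01063511, -0.02911524]), np.float64(0.13129599800461))
A [ 0.521 -0.293  0.03 ] [0] (array([ 0.52268463, -0.29573599, -0.40216203]), np.float64(0.0664791613398108))
A [ 0.521 -0.293  0.03 ] [1] (array([ 0.52651813, -0.29540974, -0.21374194]), np.float64(0.465184318314804))
A [ 0.521 -0.293  0.03 ] [0, 1] (array([ 0.52366645, -0.29559864, -0.38166902]), np.float64(0.5663846603041889))
B [ 0.401 -0.281  0.03 ] [0] (array([ 0.40175255, -0.28514695, -0.53969884]), np.float64(0.05738548636129692))
B [ 0.401 -0.281  0.03 ] [1] (array([ 0.40644234, -0.28983032, -0.34164604]), np.float64(0.5041190539463194))
B [ 0.401 -0.281  0.03 ] [0, 1] (array([ 0.40190344, -0.28515339, -0.51935808]), np.float64(0.5909839658574204))
knob [ 0.548 -0.168  0.099]
knob [ 0.523 -0.064  0.099]
knob [0.527 0.025 0.099]
lamp [0.458 0.405 0.015]
0.26 [0.517 0.417 0.26 ] [0.409 0.434 0.26 ]
0.28 [0.515 0.411 0.28 ] [0.409 0.427 0.28 ]
0.295 [0.514 0.407 0.295] [0.409 0.423 0.295]
```

```bash
cat > pl.py <<'E'
from h import *
from scipy.spatial.transform import Rotation as Rn
def st():
    o=arm.get_obs(); q=o['tcp_rot']; R=Rn.from_quat([q[1],q[2],q[3],q[0]]).as_matrix(); return o,np.array(o['eef_pos']),R
def yaw(R): return np.degrees(np.arctan2(R[1,2],R[0,2]))
def plan(*wps):  # wp: x,y,z,jaw yaw deg (None keep)
    o,p,R=st(); y0=yaw(R)
    print('t',round(o['time_s'],1),'tcp',p.round(4),'yaw',round(y0,1),'open',round(o['opening'],3),'F',np.round(o['wrist_force'],1),'j6',round(o['joint_positions'][5],2))
    for w in wps:
        d=R.T@(np.array(w[:3])-p)/.06; r=0
        if w[3] is not None: r=-((w[3]-y0+90)%180-90)
        print('  ',d.round(2).tolist(),'roll',round(r/5,2),'rows>=',max(np.linalg.norm(d)*.96,abs(r)/10.7).round(1))
E
python3 - <<'E'
from pl import *
o,p,R=st(); print(R.round(2).tolist())
plan((.523,-.061,.17,0),(.523,-.061,.087,0))
E
```

```text
[[-0.95, -0.0, 0.31], [-0.31, 0.0, -0.95], [-0.0, -1.0, -0.0]]
t 0.2 tcp [ 0.1953 -0.5933  0.2097] yaw -71.8 open 1.0 F [ 0.8  0.5 -0.3] j6 -0.18
   [-7.96, 0.67, -6.72] roll -14.36 rows>= 10.0
   [-7.96, 2.05, -6.72] roll -14.36 rows>= 10.2
```

Call:
servo_tool(series=[[[-1,0.05,-0.85,-2,0.4],[-2,0.1,-1.7,-4,0.4],[-3,0.2,-2.55,-6,0.4],[-4,0.3,-3.4,-8,0.4],[-5,0.4,-4.2,-10,0.4],[-6,0.5,-5.05,-12,0.4],[-7,0.6,-5.9,-13.5,0.4],[-7.96,0.67,-6.72,-14.36,0.4],[-7.96,0.67,-6.72,-14.36,0.4],[-7.96,0.67,-6.72,-14.36,0.4]]], squeeze=20)

```text
time_s: 1.5
eef_pos: [0.5234, -0.0609, 0.1701]
tcp_rot: [-0.5, 0.5, -0.5, 0.5]
wrist_force: [0.8, -1.1, -1.0]
opening: 0.401
```

```bash
python3 - <<'E'
from pl import *
plan((.523,-.061,.17,0),(.523,-.061,.087,0))
f=grab('side'); cv2.imwrite('pics/s1.png',cv2.resize(f['color'][60:360,120:420,::-1],None,fx=2,fy=2,interpolation=cv2.INTER_CUBIC)); g=grab('top')
cv2.imwrite('pics/t1.png',cv2.resize(g['color'][150:384,180:512,::-1],None,fx=2,fy=2,interpolation=cv2.INTER_CUBIC))
print(proj(f,[.523,-.061,.17]),proj(g,[.523,-.061,.17]))
E
```

```text
t 1.5 tcp [ 0.5234 -0.0609  0.1701] yaw 0.0 open 0.401 F [ 0.8 -1.1 -1. ] j6 -0.33
   [0.0, 0.0, -0.01] roll 0.0 rows>= 0.0
   [0.0, 1.39, -0.01] roll 0.0 rows>= 1.3
[[280.64735551 198.13806533]] [[263.92107385 209.88317236]]
```

View pics/s1.png

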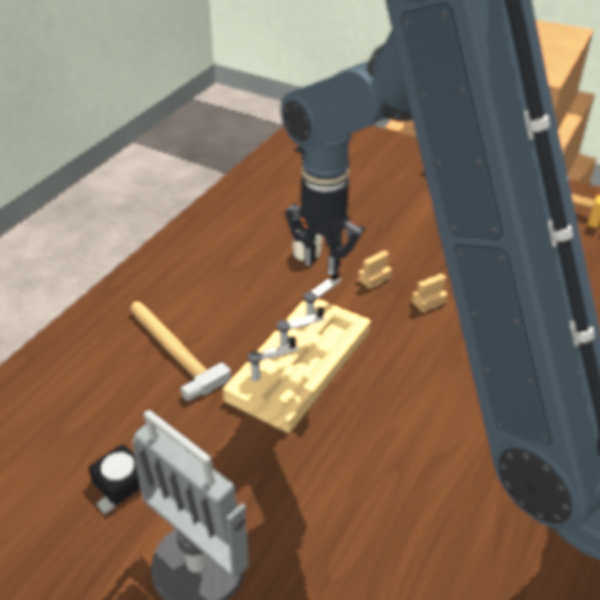

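View pics/t1.png

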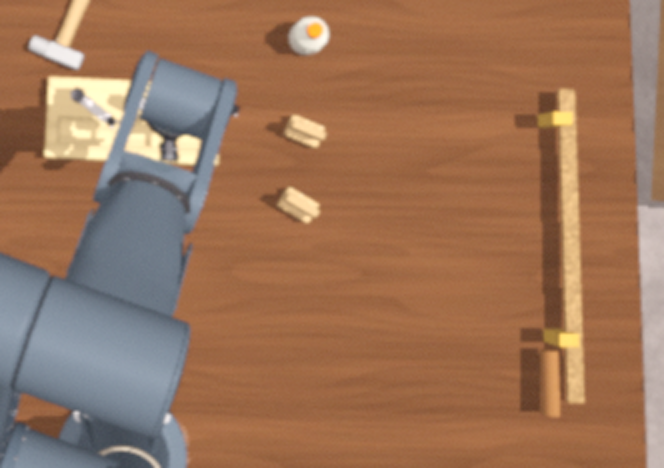

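Views show only two pulls; nothing loose was hidden under the arm. Fingers are above lever 1's knob. I'll descend, pinch it and swing it.

Call:
servo_tool(series=[[[0,0.7,0,0,0.4],[0,1.2,0,0,0.4],[0,1.38,0,0,0.4],[0,1.38,0,0,0.4],[0,1.38,0,0,0],[0,1.38,0,0,0],[0,1.38,0,0,0],[0,1.38,0,0,0],[0,1.38,0,0,0]]], squeeze=20)

```text
time_s: 2.72
eef_pos: [0.5224, -0.0626, 0.0875]
tcp_rot: [0.5, -0.5, 0.5, -0.5]
wrist_force: [-0.7, 0.2, 0.2]
opening: 0.0
```

```bash
python3 - <<'E'
from pl import *
ax=np.array([.562,-.012])
plan(*[(*(ax+.068*np.array([-np.cos(t),-np.sin(t)])+[0,.003]),.087,0) for t in(.93,1.05,1.17,1.29,1.4)])
E
```

```text
t 2.7 tcp [ 0.5224 -0.0626  0.0875] yaw 0.0 open 0.0 F [-0.7  0.2  0.2] j6 -0.33
   [0.01, 0.01, -0.02] roll 0.0 rows>= 0.0
   [0.09, 0.01, 0.1] roll 0.0 rows>= 0.1
   [0.15, 0.01, 0.22] roll 0.0 rows>= 0.3
   [0.2, 0.01, 0.35] roll 0.0 rows>= 0.4
   [0.22, 0.01, 0.47] roll 0.0 rows>= 0.5
```

```bash
python3 - <<'E'
from pl import *
f=grab('side'); cv2.imwrite('pics/s2.png',cv2.resize(f['color'][165:280,225:345,::-1],None,fx=5,fy=5,interpolation=cv2.INTER_CUBIC))
K=lambda p:((proj(f,p)[0]+.5-[225,165])*5-.5).round()
print('tcp',K([.5224,-.0626,.0875]),'knob1 est',K([.523,-.064,.0985]),K([.548,-.168,.0985]),K([.527,.025,.0985]))
E
```

```text
tcp [279. 257.] knob1 est [280. 244.] [317. 151.] [211. 319.]
```

View pics/s2.png

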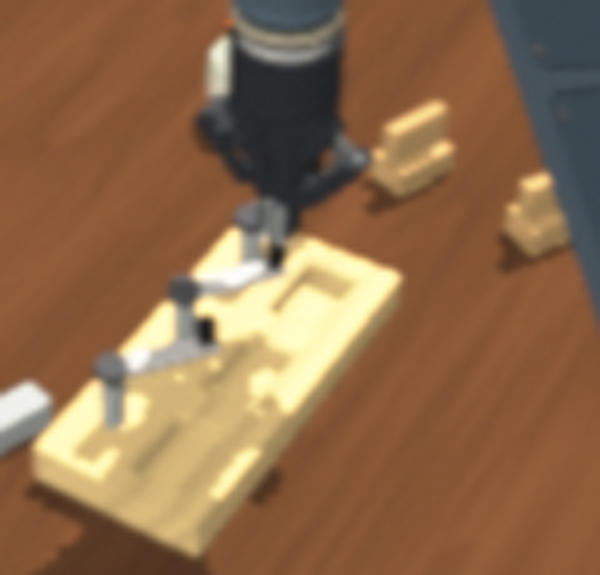

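```bash
python3 - <<'E'
from pl import *
f=grab('side'); g=grab('top')
b=cv2.resize(f['color'][215:245,255:295,::-1],None,fx=18,fy=18,interpolation=cv2.INTER_CUBIC); cv2.imwrite('pics/s3.png',b)
W=lambda u,v,z:world(f,((u+.5)/5-.5+225,(v+.5)/5-.5+165),z).round(4)
print('knob1',W(276,258,.0895),'knob2',W(205,332,.0895))
print('post tops @.0805/.09', W(113,363,.085),W(184,287,.085),W(252,213,.085))
print('jig near corners z.03', W(35,455,.03),W(195,540,.03),W(403,275,.03))
R=lambda u,v:((u+.5)/5-.5+195,(v+.5)/5-.5+180)
print('top posts',*[world(g,R(*q),.085).round(4) for q in[(119,88),(261,95),(403,101)]])
E
```

```text
knob1 [ 0.5228 -0.0588  0.0895] knob2 [0.5286 0.03   0.0895]
post tops @.0805/.09 [0.5687 0.0823 0.085 ] [ 0.5656 -0.0049  0.085 ] [ 0.5629 -0.0966  0.085 ]
jig near corners z.03 [0.5981 0.1364 0.03  ] [0.4693 0.1444 0.03  ] [ 0.4638 -0.1478  0.03  ]
top posts [0.5671 0.0786 0.085 ] [ 0.5643 -0.0109  0.085 ] [ 0.5623 -0.1006  0.085 ]
```

View pics/s3.png

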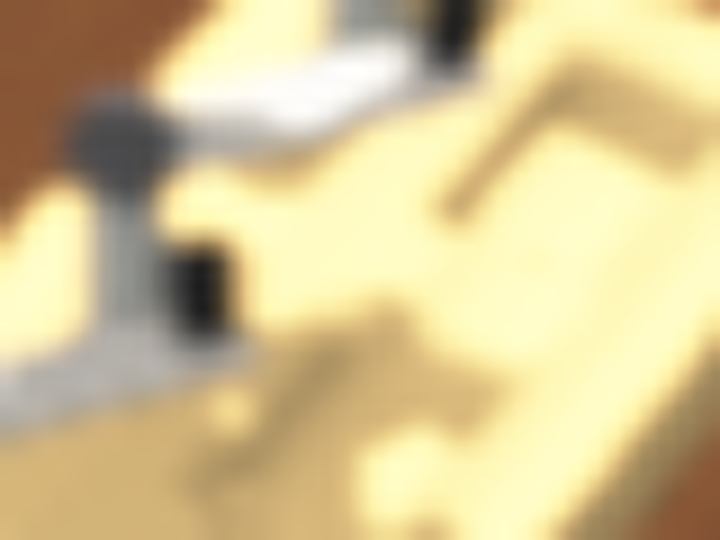

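Call:
servo_tool(series=[[[0,-0.4,0,0,0],[-0.05,-0.4,0,0,0.4],[-0.05,-0.4,0,0,0.4],[-0.05,-0.4,0,0,0.4],[-0.05,0,0,0,0.4],[-0.05,0.06,0,0,0.4],[-0.05,0.06,0,0,0.25],[-0.05,0.06,0,0,0.15],[-0.05,0.06,0,0,0.1],[-0.05,0.06,0,0,0.1],[-0.05,0.06,0,0,0.1]]], squeeze=20)

```text
time_s: 4.25
eef_pos: [0.5224, -0.0596, 0.0839]
tcp_rot: [0.5, -0.5, 0.5, -0.5]
wrist_force: [0.6, -0.4, 0.2]
opening: 0.102
```

```bash
python3 - <<'E'
from pl import *
plan((.523,-.06,.084,0))
f=grab('side')
b=cv2.resize(f['color'][190:240,255:305,::-1],None,fx=11,fy=11,interpolation=cv2.INTER_CUBIC); cv2.imwrite('pics/s4.png',b)
for z in(.084,.094,.104): print(((proj(f,[.5224,-.0596,z])[0]+.5-[255,190])*11-.5).round())
E
```

```text
t 4.2 tcp [ 0.5224 -0.0596  0.0839] yaw 0.0 open 0.102 F [ 0.6 -0.4  0.2] j6 -0.33
   [0.01, -0.0, 0.01] roll 0.0 rows>= 0.0
[280. 305.]
[280. 282.]
[281. 258.]
```

View pics/s4.png

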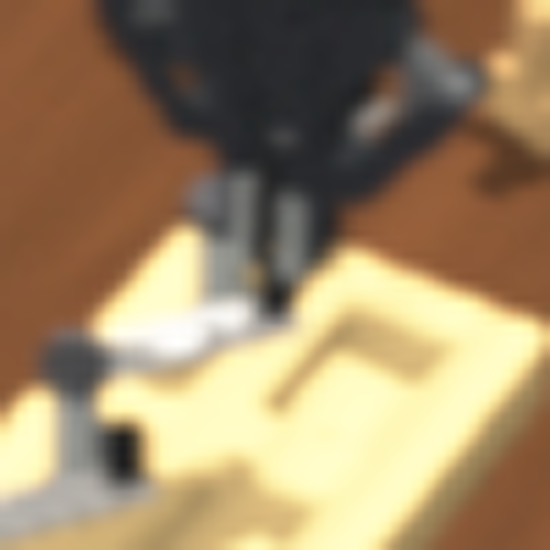

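The fingers look to end near the knob's top, about (270,270), rather than around it. I'll probe sideways toward +y to find out.

Call:
servo_tool(series=[[[-0.1,0,0,0,0.1],[-0.2,0,0,0,0.1],[-0.25,0,0,0,0.1],[-0.25,0,0,0,0.1]]])

```text
time_s: 4.8
eef_pos: [0.5222, -0.0442, 0.0837]
tcp_rot: [-0.5, 0.5, -0.5, 0.5]
wrist_force: [-0.1, -1.0, -0.1]
opening: 0.102
```

```bash
python3 - <<'E'
from pl import *
plan((.523,-.06,.084,0))
f=grab('side')
b=cv2.resize(f['color'][190:240,255:305,::-1],None,fx=11,fy=11,interpolation=cv2.INTER_CUBIC); cv2.imwrite('pics/s5.png',b)
print(((proj(f,[arm.get_obs()['eef_pos']])[0]+.5-[255,190])*11-.5).round())
E
```

```text
t 4.8 tcp [ 0.5222 -0.0442  0.0837] yaw 0.1 open 0.102 F [-0.1 -1.  -0.1] j6 -0.3
   [0.26, -0.01, 0.01] roll 0.01 rows>= 0.3
[257. 334.]
```

View pics/s5.png

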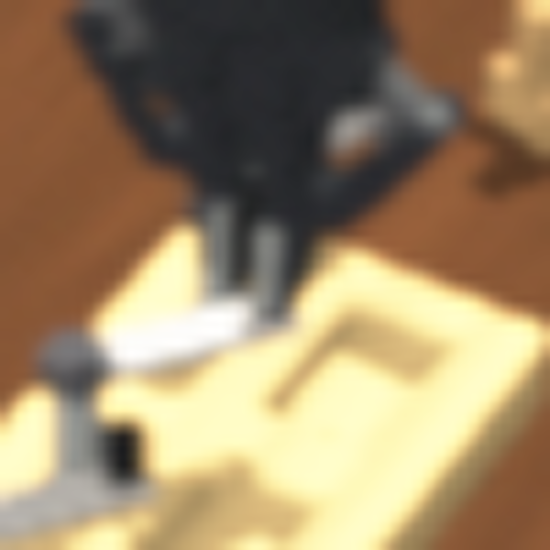

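Fingertips now stand in front of the knob at about (250,303), and the lever hasn't moved. So the tips really ride about 13 mm above the reported TCP. I'll go back, open and descend further.

Call:
servo_tool(series=[[[0,-0.3,0,0,0.4],[0.26,-0.3,0.01,0,0.4],[0.26,-0.3,0.01,0,0.4],[0.26,0,0.01,0,0.4],[0.26,0.1,0.01,0,0.4],[0.26,0.16,0.01,0,0.4],[0.26,0.16,0.01,0,0.2],[0.26,0.16,0.01,0,0.0],[0.26,0.16,0.01,0,0],[0.26,0.16,0.01,0,0],[0.26,0.16,0.01,0,0]]], squeeze=20)

```text
time_s: 6.22
eef_pos: [0.5234, -0.0601, 0.0743]
tcp_rot: [-0.5, 0.5, -0.5, 0.5]
wrist_force: [2.2, 1.9, -1.6]
opening: 0.158
```

Call:
servo_tool(series=[[[0.11,0,0.16,0,0],[0.18,0,0.31,0,0],[0.23,0,0.47,0,0],[0.26,0,0.64,0,0],[0.26,0,0.64,0,0],[0.26,0,0.64,0,0.4],[0.26,0,0.64,0,0.4],[0.26,-0.4,0.64,0,0.4],[0.26,-1,0.64,0,0.4],[0.26,-1,0.64,0,0.4]]])

```text
time_s: 7.48
eef_pos: [0.5636, -0.0763, 0.1369]
tcp_rot: [-0.501, 0.499, -0.498, 0.502]
wrist_force: [-0.1, 0.0, -0.5]
opening: 0.398
```

```bash
python3 - <<'E'
from pl import *
plan((.527,.027,.134,0),(.527,.027,.074,0))
f=grab('side')
b=cv2.resize(f['color'][165:280,225:345,::-1],None,fx=5,fy=5,interpolation=cv2.INTER_CUBIC); cv2.imwrite('pics/s6.png',b)
E
```

```text
t 7.5 tcp [ 0.5636 -0.0763  0.1369] yaw 0.0 open 0.398 F [-0.1  0.  -0.5] j6 -0.33
   [-1.72, 0.04, -0.61] roll 0.01 rows>= 1.8
   [-1.72, 1.04, -0.62] roll 0.01 rows>= 2.0
```

View pics/s6.png

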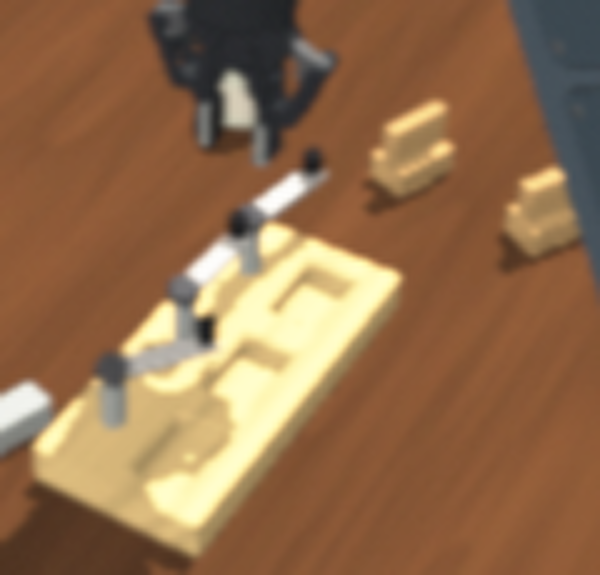

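Lever 1 is now open, at about 1.5. Lever 2 next, since its tip just overhangs pocket 1's corner.

Call:
servo_tool(series=[[[-0.9,0,-0.3,0,0.4],[-1.72,0.04,-0.61,0,0.4],[-1.72,0.04,-0.61,0,0.4],[-1.72,0.6,-0.61,0,0.4],[-1.72,1.04,-0.61,0,0.4],[-1.72,1.04,-0.61,0,0.2],[-1.72,1.04,-0.61,0,0],[-1.72,1.04,-0.61,0,0],[-1.72,1.04,-0.61,0,0],[-1.72,1.04,-0.61,0,0]]], squeeze=20)

```text
time_s: 8.78
eef_pos: [0.5241, 0.0275, 0.071]
tcp_rot: [0.5, -0.5, 0.5, -0.5]
wrist_force: [3.8, 0.9, -23.1]
opening: 0.164
```

Call:
servo_tool(series=[[[0.11,0,0.16,0,0],[0.18,0,0.31,0,0],[0.23,0,0.47,0,0],[0.24,0,0.58,0,0],[0.24,0,0.58,0,0],[0.24,0,0.58,0,0.4],[0.24,0,0.58,0,0.4],[0.24,-0.4,0.58,0,0.4],[0.24,-1,0.58,0,0.4],[0.24,-1.5,0.58,0,0.4]]])

```text
time_s: 10.02
eef_pos: [0.5612, 0.013, 0.1648]
tcp_rot: [-0.501, 0.499, -0.499, 0.501]
wrist_force: [0.4, -0.6, -0.4]
opening: 0.402
```

```bash
python3 - <<'E'
from pl import *
from fit import *
plan((.5225,-.2955,.14,-22))
fs=[grab('top'),grab('side')]; ms=[wood(f) for f in fs]
for sel in([0],[1]):
  for n,p in(('A',[.5227,-.2957,-.40]),('B',[.4018,-.2851,-.54])):
    print(n,sel,fit([fs[i] for i in sel],[ms[i] for i in sel],PULL,p,pad=8))
# cluster check in side
f=fs[1]; print([proj(f,[x,y,.03])[0].round() for x,y in((.5227,-.2957),(.4018,-.2851))])
cv2.imwrite('pics/s7.png',cv2.resize(f['color'][150:300,200:400,::-1],None,fx=4,fy=4,interpolation=cv2.INTER_CUBIC))
E
```

```text
t 10.0 tcp [0.5612 0.013  0.1648] yaw 0.0 open 0.402 F [ 0.4 -0.6 -0.4] j6 -0.18
   [5.14, 0.41, -0.65] roll 4.4 rows>= 5.0
A [0] (array([ 0.52274603, -0.29579358, -0.40508846]), np.float64(0.06914082358922213))
B [0] (array([ 0.40165514, -0.28532365, -0.54190981]), np.float64(0.059471930274288654))
A [1] (array([ 0.52675901, -0.29508635, -0.25746489]), np.float64(0.34873708381171065))
B [1] (array([ 0.40496269, -0.28519811, -0.3838768 ]), np.float64(0.35872684581267933))
[array([308., 193.]), array([336., 204.])]
```

```bash
python3 - <<'E'
from pl import *
plan((.5227,-.2957,.12,67),(.5227,-.2957,.025,67))
E
```

```text
t 10.1 tcp [0.5635 0.0126 0.1669] yaw 0.0 open 0.398 F [ 0.7 -0.1  0.2] j6 -0.18
   [5.14, 0.78, -0.69] roll -13.39 rows>= 6.3
   [5.13, 2.37, -0.71] roll -13.39 rows>= 6.3
```

View pics/s7.png

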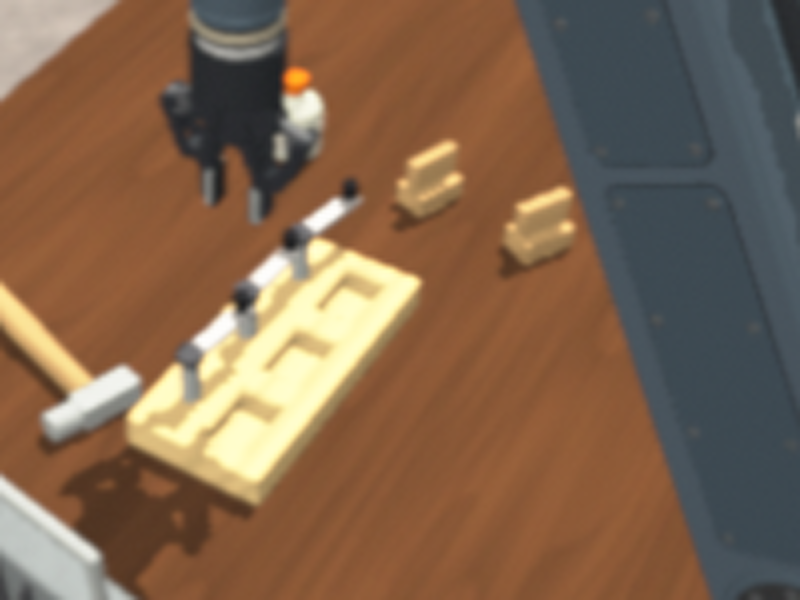

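All three levers are open and both pulls stand unmoved at about (430,180) and (540,228). Next I'll square up pull A lengthwise to get its exact place in the robot's frame.

Call:
servo_tool(series=[[[0.9,0.1,-0.1,-2,1],[1.8,0.2,-0.2,-4,1],[2.7,0.3,-0.35,-6,1],[3.6,0.5,-0.5,-8,1],[4.4,0.6,-0.6,-10,1],[5.14,0.78,-0.7,-12,1],[5.14,0.78,-0.7,-13.4,1],[5.14,1.5,-0.7,-13.4,1],[5.14,2.2,-0.7,-13.4,1],[5.14,2.37,-0.7,-13.4,1],[5.14,2.37,-0.7,-13.4,1]]])

```text
time_s: 11.5
eef_pos: [0.5177, -0.2954, 0.0194]
tcp_rot: [0.693, -0.693, 0.141, -0.141]
wrist_force: [-1.0, -0.5, 0.5]
opening: 0.996
```

Call:
servo_tool(series=[[[0,0,0,0,0.75],[0,0,0,0,0.6],[0,0,0,0,0.55],[0,0,0,0,0.55],[0,0,0,0,0.55],[0,0,0,0,0.55]]], squeeze=20)

```text
time_s: 12.25
eef_pos: [0.5187, -0.2962, 0.0213]
tcp_rot: [-0.692, 0.693, -0.14, 0.142]
wrist_force: [1.1, 0.1, 6.8]
opening: 0.65
```

```bash
python3 - <<'E'
from pl import *
plan((.5227,-.2957,.025,67),(.5227,-.2957,.09,-23))
E
```

```text
t 12.2 tcp [ 0.5187 -0.2962  0.0213] yaw 67.0 open 0.65 F [1.1 0.1 6.8] j6 -1.88
   [0.06, -0.06, 0.03] roll 0.0 rows>= 0.1
   [0.06, -1.14, 0.03] roll -18.0 rows>= 8.4
```

Call:
servo_tool(series=[[[0,0,0,0,0.9],[0,0,0,0,0.9],[0,-0.5,0,0,0.9],[0.06,-1.1,0,2,0.5],[0.06,-1.1,0,4,0.45],[0.06,-1.1,0,6,0.45],[0.06,-1.1,0,8,0.45],[0.06,-1.1,0,10,0.45],[0.06,-1.1,0,12,0.45],[0.06,-1.1,0,14,0.45],[0.06,-1.1,0,16,0.45],[0.06,-1.1,0,18,0.45]]])

```text
time_s: 13.75
eef_pos: [0.5205, -0.2967, 0.0852]
tcp_rot: [0.389, -0.389, 0.591, -0.59]
wrist_force: [0.2, 0.8, -0.6]
opening: 0.453
```

```bash
python3 - <<'E'
from pl import *
from fit import *
plan((.5219,-.2976,.09,-23),(.5219,-.2976,.024,-23))
f=grab('side')
# local side threshold: inspect colors around pull A
u,v=proj(f,[.522,-.296,.03])[0].astype(int); print(f['color'][v-8:v+9:2,u].tolist(), f['color'][v,u-20].tolist())
E
```

```text
t 13.8 tcp [ 0.5205 -0.2967  0.0852] yaw -23.3 open 0.453 F [ 0.2  0.8 -0.6] j6 -0.3
   [0.01, -0.08, 0.03] roll -0.06 rows>= 0.1
   [0.01, 1.02, 0.03] roll -0.06 rows>= 1.0
[[133, 85, 52], [177, 129, 81], [247, 216, 142], [188, 150, 98], [150, 120, 79], [150, 120, 80], [174, 138, 91], [201, 158, 104], [143, 115, 76]] [132, 84, 53]
```

Descend, grip across the ridge, and lift.

Call:
servo_tool(series=[[[0,0.4,0.03,0,0.45],[0,0.8,0.03,0,0.45],[0,1.03,0.03,0,0.45],[0,1.03,0.03,0,0.45],[0,1.03,0.03,0,0.2],[0,1.03,0.03,0,0],[0,1.03,0.03,0,0],[0,1.03,0.03,0,0],[0,1.03,0.03,0,0]]], squeeze=40)

```text
time_s: 14.92
eef_pos: [0.5229, -0.2978, 0.0244]
tcp_rot: [-0.39, 0.39, -0.589, 0.59]
wrist_force: [-1.0, 0.5, 4.0]
opening: 0.151
```

```bash
python3 - <<'E'
from pl import *
plan((.5219,-.2976,.15,-23))
E
```

```text
t 14.9 tcp [ 0.5229 -0.2978  0.0244] yaw -23.0 open 0.151 F [-1.   0.5  4. ] j6 -0.3
   [0.0, -2.09, -0.01] roll 0.0 rows>= 2.0
```

Call:
servo_tool(series=[[[0,0,0,0,0.45],[0,0,0,0,0.45],[0,0,0,0,0.45],[0,-0.8,0,0,0.6],[0,-1.6,0,0,1],[0,-1.6,0,0,1]]])

```text
time_s: 15.68
eef_pos: [0.525, -0.2995, 0.1237]
tcp_rot: [-0.391, 0.389, -0.587, 0.593]
wrist_force: [0.9, -0.0, -0.5]
opening: 0.991
```

```bash
python3 - <<'E'
from pl import *
plan((.4017,-.286,.12,59),(.4017,-.286,.025,59))
E
```

```text
t 15.7 tcp [ 0.525  -0.2995  0.1237] yaw -23.0 open 0.991 F [ 0.9 -0.  -0.5] j6 -0.3
   [0.59, 0.05, -1.98] roll -16.4 rows>= 7.7
   [0.59, 1.63, -1.99] roll -16.4 rows>= 7.7
```

Call:
servo_tool(series=[[[0.1,0,-0.3,-2,1],[0.2,0,-0.6,-4,1],[0.3,0,-0.9,-6,1],[0.4,0,-1.2,-8,1],[0.5,0,-1.5,-10,1],[0.6,0,-1.8,-12,1],[0.6,0,-1.94,-14,1],[0.6,0,-1.94,-16.4,1],[0.6,0.8,-1.94,-16.4,1],[0.6,1.5,-1.94,-16.4,1],[0.6,1.6,-1.94,-16.4,1],[0.6,1.6,-1.94,-16.4,1]]])

```text
time_s: 17.18
eef_pos: [0.4011, -0.285, 0.0235]
tcp_rot: [0.682, -0.681, 0.189, -0.189]
wrist_force: [-0.5, -0.2, 0.1]
opening: 0.999
```

Call:
servo_tool(series=[[[0,0,0,0,0.75],[0,0,0,0,0.6],[0,0,0,0,0.55],[0,0,0,0,0.55],[0,0,0,0,0.55],[0,0,0,0,0.55]]], squeeze=20)

```text
time_s: 17.92
eef_pos: [0.402, -0.2859, 0.0252]
tcp_rot: [-0.681, 0.682, -0.188, 0.19]
wrist_force: [0.6, 0.1, 7.0]
opening: 0.645
```

```bash
python3 - <<'E'
from pl import *
from fit import *
plan()
fs=[grab('top'),grab('side')]; ms=[wood(f) for f in fs]
print('A',fit(fs[:1],ms[:1],PULL,[.5227,-.2967,-.40],pad=8), ms[0].sum())
j=JIG; f=fs[0]
print('jig',fit(fs[:1],ms[:1],JIG,[.533,-.0113,-.03],False,6))
E
```

```text
t 17.9 tcp [ 0.402  -0.2859  0.0252] yaw 59.0 open 0.645 F [0.6 0.1 7. ] j6 -1.88
A (array([ 0.5204244 , -0.302394  , -0.40217524]), np.float64(0.0672396359959555)) 865141
jig (array([ 0.53293798, -0.01119283, -0.0428265 ]), np.float64(0.1058011460277094))
```

```bash
cat >> fit.py <<'E'
def wood(f,S=4):
    b=cv2.resize(f['color'],None,fx=S,fy=S,interpolation=cv2.INTER_CUBIC).astype(float)
    R,G,B=b[...,0],b[...,1],b[...,2]
    return ((R>110)&(G>.71*R)&(B<.80*R)).astype(np.uint8)
E
python3 - <<'E'
from pl import *
from fit import *
fs=[grab('top'),grab('side')]; ms=[wood(f) for f in fs]
for s in(0,1):
    print(s,'A',fit(fs[s:s+1],ms[s:s+1],PULL,[.522,-.2995,-.40],pad=8))
    print(s,'jig',fit(fs[s:s+1],ms[s:s+1],JIG,[.535,-.010,-.03],True,5),fit(fs[s:s+1],ms[s:s+1],JIG,[.535,-.010,-.03],False,5))
E
```

```text
0 A (array([ 0.5201553 , -0.30006492, -0.42374564]), np.float64(0.16233325796970377))
0 jig (array([ 0.53232016, -0.00955561, -0.02822407]), np.float64(0.10260819258521225)) (array([ 0.53158651, -0.00579816, -0.01705796]), np.float64(0.4076212660553469))
1 A (array([ 0.52213459, -0.29667415, -0.40551349]), np.float64(0.044058744993324406))
1 jig (array([ 0.53235485, -0.00393393, -0.03975917]), np.float64(0.09031986904393219)) (array([ 0.53264341, -0.00458886, -0.03335249]), np.float64(0.1317818719120839))
```

```bash
cat > jig.py <<'E'
from fit import *
from scipy.ndimage import map_coordinates,gaussian_filter
def field(f): return gaussian_filter(f['color'].astype(float).mean(2),.6)
def score(f,I,p,rects):
    x,y,a=p[:3]; tot=0
    for (x0,x1,y0,y1,z,sgn,ab) in rects:
        t=np.linspace(.06,.94,60)
        for A,B,n in(((x0,y0),(x0,y1),(1,0)),((x1,y0),(x1,y1),(-1,0)),((x0,y0),(x1,y0),(0,1)),((x0,y1),(x1,y1),(0,-1))):
            L=np.c_[A[0]+t*(B[0]-A[0]),A[1]+t*(B[1]-A[1]),0*t+z]; h=.0025
            v=[map_coordinates(I,proj(f,place(L+s*h*np.array([*n,0]),x,y,a))[:,::-1].T,order=1) for s in(1,-1)]
            g=(v[0]-v[1]); tot+=(np.abs(g).mean() if ab else np.clip(sgn*g,-20,60).mean())
    return tot
OUT=[(-.065,.065,-.14,.14,.03,1,False)]
def pockets(c): return [(c-.02,c+.02,y-.03,y+.03,.03,-1,True) for y in(-.09,0,.09)]
def fitj(f,rects,p0,extra=False):
    I=field(f)
    fun=(lambda q:-score(f,I,q,rects))
    best=None
    for dx in(-.004,0,.004):
        for dy in(-.004,0,.004):
            s=np.array([p0[0]+dx,p0[1]+dy,p0[2]])
            r=minimize(fun,s,method='Nelder-Mead',options=dict(initial_simplex=s+np.array([[0,0,0],[.002,0,0],[0,.002,0],[0,0,.015]]),xatol=1e-4,fatol=1e-3))
            if best is None or r.fun<best.fun: best=r
    return best.x.round(4),round(best.fun,2)
E
python3 - <<'E'
from jig import *
for n in('top','side'):
    f=grab(n); p,s=fitj(f,OUT,[.5345,-.008,-.03]); print(n,p,s)
    for c in(-.020,-.022,-.024,-.026,-.028,-.03): print('   ',c,fitj(f,OUT+pockets(c),p))
E
```

```text
top [ 0.5329 -0.011  -0.029 ] -228.39
    -0.02 (array([ 0.534 , -0.0111, -0.031 ]), np.float64(-352.24))
    -0.022 (array([ 0.5321, -0.011 , -0.0215]), np.float64(-339.77))
    -0.024 (array([ 0.5329, -0.0111, -0.0276]), np.float64(-347.27))
    -0.026 (array([ 0.5331, -0.0111, -0.0283]), np.float64(-343.12))
    -0.028 (array([ 0.5333, -0.0111, -0.0303]), np.float64(-334.11))
    -0.03 (array([ 0.5333, -0.0111, -0.0306]), np.float64(-322.39))
side [ 0.5338 -0.0076 -0.0353] -143.85
    -0.02 (array([ 0.534 , -0.0061, -0.0308]), np.float64(-352.51))
    -0.022 (array([ 0.5356, -0.0061, -0.0291]), np.float64(-347.45))
    -0.024 (array([ 0.5373, -0.0061, -0.0293]), np.float64(-334.97))
    -0.026 (array([ 0.5391, -0.0061, -0.0274]), np.float64(-317.94))
    -0.028 (array([ 0.5411, -0.0062, -0.028 ]), np.float64(-299.12))
    -0.03 (array([ 0.5345, -0.0061, -0.031 ]), np.float64(-278.31))
```

Call:
servo_tool(series=[[[0,0,0,0,0.9],[0,0,0,0,0.9],[0,-0.8,0,0,0.9],[0.1,-1.5,0,1,0.6],[0.4,-1.5,0.2,3,0.45],[0.7,-1.5,0.35,5,0.45],[1,-1.5,0.5,7,0.45],[1.3,-1.5,0.65,9,0.45],[1.6,-1.5,0.8,11,0.45],[1.83,-1.5,0.87,13,0.45],[1.83,-1.5,0.87,15,0.45],[1.83,-1.5,0.87,16.4,0.45]]])

```text
time_s: 19.73
eef_pos: [0.5222, -0.2967, 0.1133]
tcp_rot: [0.389, -0.389, 0.591, -0.59]
wrist_force: [-0.5, -0.8, 0.2]
opening: 0.451
```

Call:
servo_tool(series=[[[0,0,0,0,0.45],[0,0,0,0,0.45]]])

```text
time_s: 19.98
eef_pos: [0.5221, -0.2969, 0.1136]
tcp_rot: [0.391, -0.391, 0.589, -0.589]
wrist_force: [-0.9, 0.4, -0.6]
opening: 0.448
```

```bash
python3 - <<'E'
from pl import *
plan((.5229,-.2978,.1,-23),(.5229,-.2978,.0244,-23))
from fit import *
f=grab('side'); print('A',fit([f],[wood(f)],PULL,[.522,-.2995,-.40],pad=6));print('B',fit([f],[wood(f)],PULL,[.402,-.287,-.54],pad=6))
E
```

```text
t 20.0 tcp [ 0.5221 -0.2969  0.1136] yaw -22.9 open 0.448 F [-0.9  0.4 -0.6] j6 -0.3
   [0.01, 0.23, 0.02] roll 0.02 rows>= 0.2
   [0.01, 1.49, 0.02] roll 0.02 rows>= 1.4
A (array([ 0.52225273, -0.29723689, -0.41200839]), np.float64(0.03973154362416109))
B (array([ 0.41235794, -0.28082716,  0.45873289]), np.float64(0.25996705107084017))
```

Call:
servo_tool(series=[[[0,0.7,0.02,0,0.45],[0,1.3,0.02,0,0.45],[0,1.49,0.02,0,0.45],[0,1.49,0.02,0,0.2],[0,1.49,0.02,0,0],[0,1.49,0.02,0,0],[0,1.49,0.02,0,0],[0,1.49,0.02,0,0],[0,0.8,0.02,0,0],[0,-0.3,0.02,0,0],[0,-0.6,0.02,0,0],[0,-0.6,0.02,0,0]]], squeeze=40)

```text
time_s: 21.52
eef_pos: [0.5245, -0.2983, 0.152]
tcp_rot: [-0.391, 0.39, -0.588, 0.591]
wrist_force: [-0.5, 0.5, -1.3]
opening: 0.149
```

```bash
python3 - <<'E'
from pl import *
plan((.5135,-.0055,.15,-1.7),(.5135,-.0055,.037,-1.7))
from fit import *
f=grab('side'); m=wood(f); print('B',fit([f],[m],PULL,[.402,-.287,-.54],pad=6))
p=arm.get_obs()['eef_pos']; print('A held',fit([f],[m],PULL,[p[0],p[1],-.40],pad=6,z=p[2]-.0244))
E
```

```text
t 21.5 tcp [ 0.5245 -0.2983  0.152 ] yaw -23.0 open 0.149 F [-0.5  0.5 -1.3] j6 -0.3
   [-4.42, 0.02, -2.08] roll -4.26 rows>= 4.7
   [-4.42, 1.9, -2.08] roll -4.26 rows>= 5.0
B (array([ 0.40744355, -0.28162993,  0.44080978]), np.float64(0.24968866749688667))
A held (array([ 0.52480985, -0.29942965, -0.39256977]), np.float64(0.1852466793168881))
```

Call:
servo_tool(series=[[[-0.8,0,-0.38,-0.8,0],[-1.6,0,-0.76,-1.6,0],[-2.4,0,-1.14,-2.4,0],[-3.2,0,-1.5,-3.2,0],[-4,0,-1.9,-4,0],[-4.42,0,-2.08,-4.26,0],[-4.42,0,-2.08,-4.26,0],[-4.42,0,-2.08,-4.26,0]]])

```text
time_s: 22.58
eef_pos: [0.5116, -0.005, 0.1486]
tcp_rot: [0.492, -0.493, 0.508, -0.507]
wrist_force: [0.1, 0.4, -1.3]
opening: 0.147
```

```bash
python3 - <<'E'
from pl import *
plan((.5135,-.0055,.07,-1.7),(.5135,-.0055,.0365,-1.7))
from fit import *
f=grab('side'); m=wood(f); p=arm.get_obs()['eef_pos']; print('A held',fit([f],[m],PULL,[p[0],p[1],-.03],pad=4,z=p[2]-.0244))
g=grab('top'); print('B top',fit([g],[wood(g)],PULL,[.40,-.290,-.54],pad=10)); print('B side',fit([f],[m],PULL,[.402,-.287,-.54],pad=8))
E
```

```text
t 22.6 tcp [ 0.5116 -0.005   0.1486] yaw -1.7 open 0.147 F [ 0.1  0.4 -1.3] j6 -0.2
   [0.01, 1.31, 0.04] roll 0.0 rows>= 1.3
   [0.01, 1.87, 0.04] roll 0.0 rows>= 1.8
A held (array([ 0.49902676,  0.01222801, -1.31648826]), np.float64(0.2397249058457508))
B top (array([ 0.39829388, -0.28721492, -0.57936393]), np.float64(0.13461538461538458))
B side (array([ 0.40061494, -0.28474666, -0.52900443]), np.float64(0.05910165484633567))
```

Call:
servo_tool(series=[[[0,0.6,0.03,0,0],[0,1.1,0.03,0,0],[0,1.4,0.03,0,0],[0,1.55,0.03,0,0],[0,1.65,0.03,0,0],[0,1.65,0.03,0,0]]])

```text
time_s: 23.42
eef_pos: [0.5155, -0.0056, 0.0526]
tcp_rot: [-0.493, 0.492, -0.506, 0.509]
wrist_force: [-1.2, -0.2, 10.0]
opening: 0.15
```

Call:
servo_tool(series=[[[0,0,0,0,0],[0,0,0,0,0],[0,0,0,0,0]]])

```text
time_s: 23.8
eef_pos: [0.5154, -0.0056, 0.0527]
tcp_rot: [-0.493, 0.492, -0.506, 0.509]
wrist_force: [-1.1, -0.8, 9.5]
opening: 0.15
```

```bash
python3 - <<'E'
from pl import *
plan((.5135,-.0055,.0365,-1.7))
print(arm.get_obs()['wrist_torque'].round(2))
f=grab('side')
cv2.imwrite('pics/s8.png',cv2.resize(f['color'][195:265,235:325,::-1],None,fx=8,fy=8,interpolation=cv2.INTER_CUBIC))
E
```

```text
t 23.8 tcp [ 0.5154 -0.0056  0.0527] yaw -1.7 open 0.15 F [-1.1 -0.8  9.5] j6 -0.2
   [-0.0, 0.27, -0.03] roll -0.0 rows>= 0.3
[-0.12  0.37  0.03]
```

View pics/s8.png

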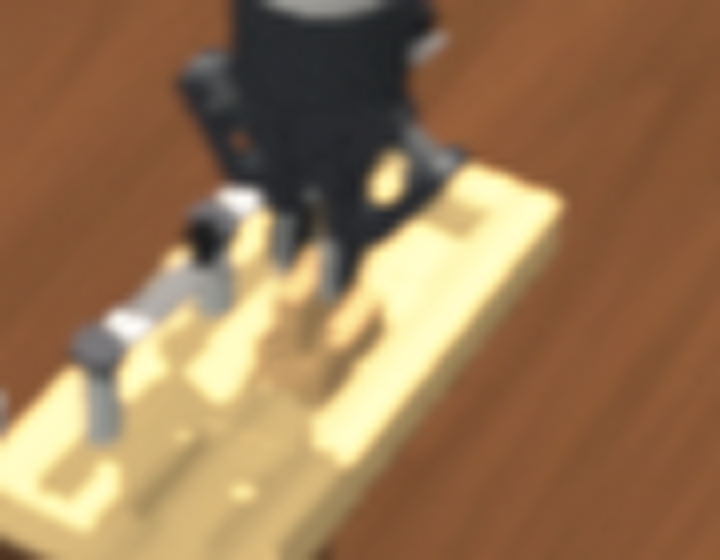

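Call:
servo_tool(series=[[[0,0,0.015,0,0],[0,0,0.035,0,0],[0,0,0.035,0,0]]])

```text
time_s: 24.22
eef_pos: [0.5159, -0.0056, 0.0525]
tcp_rot: [-0.492, 0.493, -0.507, 0.508]
wrist_force: [-3.9, -1.7, 10.2]
opening: 0.147
```

```bash
python3 - <<'E'
from pl import *
plan(); print(arm.get_obs()['wrist_torque'].round(2))
E
```

```text
t 24.2 tcp [ 0.5159 -0.0056  0.0525] yaw -1.7 open 0.147 F [-3.9 -1.7 10.2] j6 -0.2
[-0.3   0.83  0.01]
```

Call:
servo_tool(series=[[[0,0,-0.035,0,0],[0,0,-0.07,0,0],[0,0,-0.07,0,0]]])

```text
time_s: 24.6
eef_pos: [0.5148, -0.0057, 0.053]
tcp_rot: [-0.494, 0.491, -0.505, 0.51]
wrist_force: [0.7, 0.6, 8.9]
opening: 0.145
```

```bash
python3 - <<'E'
from pl import *
plan(); print(arm.get_obs()['wrist_torque'].round(2))
E
```

```text
t 24.6 tcp [ 0.5148 -0.0057  0.053 ] yaw -1.7 open 0.145 F [0.7 0.6 8.9] j6 -0.2
[-0.01  0.03 -0.04]
```

Call:
servo_tool(series=[[[0,-0.1,0,0,0],[0,-0.1,0.09,0,0],[0,-0.1,0.09,0,0],[0,-0.03,0.09,0,0],[0,0.02,0.09,0,0],[0,0.02,0.09,0,0]]])

```text
time_s: 25.35
eef_pos: [0.5166, -0.0065, 0.0515]
tcp_rot: [-0.492, 0.494, -0.506, 0.507]
wrist_force: [-6.3, -7.5, 20.7]
opening: 0.15
```

```bash
python3 - <<'E'
from pl import *
plan(); print(arm.get_obs()['wrist_torque'].round(2))
E
```

```text
t 25.4 tcp [ 0.5166 -0.0065  0.0515] yaw -1.6 open 0.15 F [-6.3 -7.5 20.7] j6 -0.2
[-0.92  1.11  0.06]
```

Call:
servo_tool(series=[[[0,-0.1,0,0,0],[0.065,-0.1,-0.025,0,0],[0.065,-0.1,-0.025,0,0],[0.065,-0.03,-0.025,0,0],[0.065,0.02,-0.025,0,0],[0.065,0.02,-0.025,0,0]]])

```text
time_s: 26.1
eef_pos: [0.5152, -0.0084, 0.0477]
tcp_rot: [0.492, -0.493, 0.508, -0.507]
wrist_force: [-0.1, 0.8, -0.4]
opening: 0.151
```

```bash
cat > ft.py <<'E'
from pl import *
plan(); o=arm.get_obs(); F=o['wrist_force'];T=o['wrist_torque']
print('T',T.round(2),'contact x,y mm',((-.183*F[0]-T[1])/F[2]*1e3).round(1),((T[0]-.183*F[1])/F[2]*1e3).round(1))
E
python3 ft.py
```

```text
t 26.1 tcp [ 0.5152 -0.0084  0.0477] yaw -1.7 open 0.151 F [-0.1  0.8 -0.4] j6 -0.2
T [-0.02  0.02 -0.01] contact x,y mm 19.3 390.9
```

Call:
servo_tool(series=[[[0,0.06,0,0,0],[0,0.12,0,0,0],[0,0.17,0,0,0],[0,0.21,0,0,0],[0,0.21,0,0,0]]])

```text
time_s: 26.72
eef_pos: [0.5155, -0.0084, 0.0361]
tcp_rot: [0.493, -0.493, 0.507, -0.507]
wrist_force: [-0.8, 1.1, 3.1]
opening: 0.149
```

```bash
python3 ft.py
```

```text
t 26.7 tcp [ 0.5155 -0.0084  0.0361] yaw -1.7 open 0.149 F [-0.8  1.1  3.1] j6 -0.2
T [ 0.06  0.18 -0.02] contact x,y mm -12.8 -44.9
```

Pull A is home: TCP 0.0361, expected 0.0364. Release and lift.

Call:
servo_tool(series=[[[0,0,0,0,0.32],[0,0,0,0,0.32],[0,0,0,0,0.32],[0,-0.5,0,0,0.32],[0,-1.2,0,0,0.32],[0,-1.7,0,0,0.32],[0,-1.7,0,0,0.4],[0,-1.7,0,0,0.4]]])

```text
time_s: 27.72
eef_pos: [0.5149, -0.0084, 0.1371]
tcp_rot: [0.492, -0.493, 0.508, -0.507]
wrist_force: [-1.0, -0.8, -0.2]
opening: 0.399
```

```bash
python3 - <<'E'
from pl import *
plan((.562,-.0745,.137,0),(.562,-.0745,.076,0))
from fit import *
f=grab('side');print('A seated side',fit([f],[wood(f)],[PULL[1]],[.515,-.008,-.03],pad=3,z=.012))
for k in((.562,-.077),):print(proj(f,[*k,.0895]))
I=f['color'].mean(2); u,v=proj(f,[.562,-.077,.0895])[0].astype(int); w=I[v-8:v+9,u-8:u+9]<60; ys,xs=np.nonzero(w); print('dark centroid',xs.mean()-8+u,ys.mean()-8+v,w.sum())
print(world(f,(xs.mean()-8+u,ys.mean()-8+v),.0895))
E
```

```text
t 27.7 tcp [ 0.5149 -0.0084  0.1371] yaw -1.7 open 0.399 F [-1.  -0.8 -0.2] j6 -0.2
   [1.08, -0.0, 0.82] roll -0.34 rows>= 1.3
   [1.08, 1.02, 0.82] roll -0.34 rows>= 1.6
A seated side (array([ 0.51575161, -0.00905086, -0.34494256]), np.float64(0.33792008467848633))
[[272.55939186 209.45816692]]
dark centroid 272.30555555555554 205.94444444444446 36
[ 0.57215533 -0.09317254  0.0895    ]
```

Call:
servo_tool(series=[[[0.6,0,0.4,0,0.4],[1.08,0,0.82,-0.3,0.4],[1.08,0,0.82,-0.3,0.4],[1.08,0.5,0.82,-0.3,0.4],[1.08,1.02,0.82,-0.3,0.4],[1.08,1.02,0.82,-0.3,0.4],[1.08,1.02,0.82,-0.3,0.2],[1.08,1.02,0.82,-0.3,0],[1.08,1.02,0.82,-0.3,0],[1.08,1.02,0.82,-0.3,0]]], squeeze=20)

```text
time_s: 29.02
eef_pos: [0.5634, -0.075, 0.0774]
tcp_rot: [-0.499, 0.499, -0.5, 0.501]
wrist_force: [-0.5, -0.6, 3.4]
opening: -0.001
```

```bash
python3 - <<'E'
from pl import *
o,p,R=st(); ax=np.array([.5675,-.0095]); k0=.068
d=p[:2]+[0,0]-ax; print(np.linalg.norm(d), np.arctan2(-d[1],-d[0]))
t0=np.arctan2(-d[1],-d[0]); L=np.linalg.norm(d)
plan(*[(*(ax+L*np.array([-np.cos(t),-np.sin(t)])),p[2],y) for t,y in zip(np.linspace(t0,-.13,9)[1:],np.linspace(0,64,9)[1:])])
E
```

```text
0.06558905411481089 1.5088201430681272
t 29.0 tcp [ 0.5634 -0.075   0.0774] yaw -0.2 open -0.001 F [-0.5 -0.6  3.4] j6 -0.33
   [-0.04, -0.0, -0.22] roll -1.64 rows>= 0.8
   [-0.12, -0.0, -0.43] roll -3.24 rows>= 1.5
   [-0.24, -0.0, -0.62] roll -4.84 rows>= 2.3
   [-0.39, -0.0, -0.78] roll -6.44 rows>= 3.0
   [-0.58, -0.0, -0.9] roll -8.04 rows>= 3.8
   [-0.79, -0.0, -0.99] roll -9.64 rows>= 4.5
   [-1.01, -0.0, -1.03] roll -11.24 rows>= 5.3
   [-1.23, -0.0, -1.02] roll -12.84 rows>= 6.0
```

Call:
servo_tool(series=[[[0,-0.15,0,0,0.4],[0,-0.15,0,0,0.4],[0,-0.15,0,0,0.4],[0,0.1,0,0,0.4],[0,0.13,0,0,0.4],[0,0.13,0,0,0.4]]], squeeze=20)

```text
time_s: 29.78
eef_pos: [0.5623, -0.0746, 0.0679]
tcp_rot: [0.499, -0.499, 0.501, -0.5]
wrist_force: [-0.2, 0.3, 0.4]
opening: 0.406
```

Call:
servo_tool(series=[[[0,0,0,0,0.2],[0,0,0,0,0],[0,0,0,0,0],[0,0,0,0,0]]])

```text
time_s: 30.28
eef_pos: [0.563, -0.0748, 0.0688]
tcp_rot: [-0.499, 0.499, -0.501, 0.501]
wrist_force: [-0.4, 0.5, -1.4]
opening: 0.171
```

Call:
servo_tool(series=[[[-0.04,0,-0.22,-1.6,0],[-0.12,0,-0.43,-3.2,0],[-0.24,0,-0.62,-4.8,0],[-0.39,0,-0.78,-6.4,0],[-0.58,0,-0.9,-8,0],[-0.79,0,-0.99,-9.6,0],[-1.01,0,-1.03,-11.2,0],[-1.17,0,-1.03,-12,0],[-1.17,0,-1.03,-12,0],[-1.17,0,-1.03,-12,0]]])

```text
time_s: 31.52
eef_pos: [0.4847, -0.0007, 0.067]
tcp_rot: [-0.682, 0.684, -0.196, 0.171]
wrist_force: [-21.1, 0.2, 10.9]
opening: 0.003
```

```bash
python3 ft.py; python3 - <<'E'
from pl import *
f=grab('side')
cv2.imwrite('pics/s9.png',cv2.resize(f['color'][180:265,235:335,::-1],None,fx=7,fy=7,interpolation=cv2.INTER_CUBIC))
E
```

```text
t 31.5 tcp [ 0.4847 -0.0007  0.067 ] yaw 59.9 open 0.003 F [-21.1   0.2  10.9] j6 -1.28
T [ 0.08  3.43 -0.11] contact x,y mm 38.9 4.3
```

Call:
servo_tool(series=[[[0,0,-0.1,0,0],[0,-0.3,-0.2,0,0],[0,-1,-0.2,0,0],[0,-1.5,-0.5,0,0],[0,-1.5,-2,0,0],[0,-1.5,-2.5,0,0],[0,-1.5,-2.5,0,0]]])

```text
time_s: 32.45
eef_pos: [0.4246, -0.137, 0.1591]
tcp_rot: [-0.682, 0.682, -0.186, 0.187]
wrist_force: [0.3, 0.9, 0.8]
opening: 0.001
```

```bash
python3 ft.py; python3 - <<'E'
from pl import *
f=grab('side'); g=grab('top')
a=cv2.resize(f['color'][185:265,240:330,::-1],(450,400),interpolation=cv2.INTER_CUBIC)
b=cv2.resize(g['color'][180:250,230:300,::-1],(400,400),interpolation=cv2.INTER_CUBIC)
cv2.imwrite('pics/m1.png',cv2.resize(np.hstack([a,b]),(800,376)))
E
```

```text
t 32.5 tcp [ 0.4246 -0.137   0.1591] yaw 59.4 open 0.001 F [0.3 0.9 0.8] j6 -1.6
T [ 0.   -0.01  0.02] contact x,y mm -50.1 -193.1
```

View pics/m1.png

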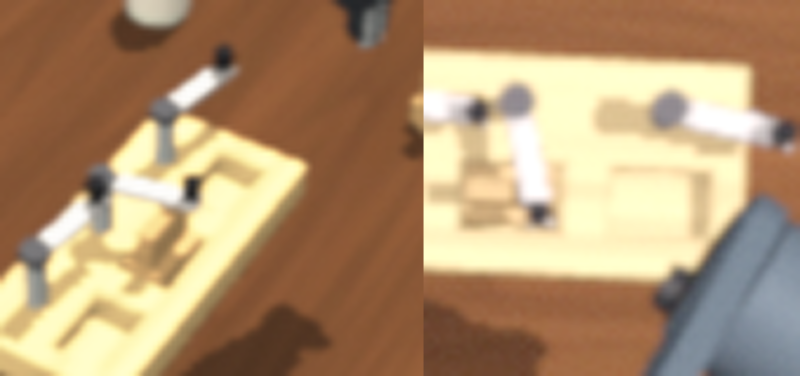

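```bash
python3 - <<'E'
from pl import *
plan((.503,-.066,.12,0),(.503,-.066,.07,0))
E
```

```text
t 32.5 tcp [ 0.4258 -0.1344  0.159 ] yaw 59.7 open 0.003 F [-1.4  0.1  0.1] j6 -1.6
   [0.54, 0.65, 1.63] roll 11.94 rows>= 5.6
   [0.53, 1.48, 1.63] roll 11.94 rows>= 5.6
```

Call:
servo_tool(series=[[[0.1,0.1,0.3,2,0],[0.2,0.2,0.6,4,0],[0.3,0.3,0.9,6,0],[0.4,0.5,1.2,8,0],[0.54,0.65,1.63,10,0],[0.54,0.65,1.63,11.94,0],[0.54,1.1,1.63,11.94,0],[0.54,1.48,1.63,11.94,0],[0.54,1.48,1.63,11.94,0],[0.54,1.48,1.63,11.94,0]]])

```text
time_s: 33.8
eef_pos: [0.5037, -0.0649, 0.0703]
tcp_rot: [0.501, -0.501, 0.499, -0.499]
wrist_force: [0.4, -0.3, -0.1]
opening: -0.001
```

Call:
servo_tool(series=[[[-0.1,0,0,0,0],[-0.2,0,0,0,0],[-0.3,0,0,0,0],[-0.4,0,0,0,0],[-0.5,0,0,0,0],[-0.57,0,0,0,0],[-0.57,0,0,0,0]]])

```text
time_s: 34.67
eef_pos: [0.503, -0.0312, 0.0699]
tcp_rot: [0.501, -0.5, 0.499, -0.499]
wrist_force: [1.2, -0.2, 0.3]
opening: -0.007
```

```bash
python3 ft.py
```

```text
t 34.7 tcp [ 0.503  -0.0312  0.0699] yaw 0.1 open -0.007 F [ 1.2 -0.2  0.3] j6 -0.29
T [ 0.02 -0.01 -0.02] contact x,y mm -735.9 191.0
```

Call:
servo_tool(series=[[[-0.05,0,0,0,0],[-0.1,0,0,0,0],[-0.15,0,0,0,0],[-0.15,0,0,0,0]]])

```text
time_s: 35.17
eef_pos: [0.503, -0.0257, 0.07]
tcp_rot: [-0.5, 0.503, -0.497, 0.5]
wrist_force: [-3.4, -13.5, 0.4]
opening: 0.0
```

Call:
servo_tool(series=[[[-0.05,0,0,0,0],[-0.1,0,0,0,0],[-0.1,0,0,0,0]]])

```text
time_s: 35.55
eef_pos: [0.5033, -0.0248, 0.0702]
tcp_rot: [-0.499, 0.506, -0.494, 0.501]
wrist_force: [-6.9, -32.3, -0.4]
opening: -0.002
```

Stop reached: force rose from 13 to 32 N with under 1 mm of travel, so lever 1 is shut. Back off, lift and go for pull B.

Call:
servo_tool(series=[[[0.15,0,0,0,0],[0.5,0,0,0,0],[0.5,-0.8,0,0,0.2],[0.5,-1.2,0,0,0.45],[0.5,-1.2,0,0,0.45]]])

```text
time_s: 36.17
eef_pos: [0.5046, -0.0468, 0.1436]
tcp_rot: [0.501, -0.499, 0.498, -0.501]
wrist_force: [0.2, 0.6, -0.4]
opening: 0.447
```

```bash
python3 - <<'E'
from pl import *
from fit import *
f=grab('side'); print('B side',fit([f],[wood(f)],PULL,[.402,-.287,-.54],pad=8))
g=grab('top'); print('B top',fit([g],[wood(g)],PULL,[.400,-.290,-.54],pad=8))
plan((.402,-.2859,.12,-31))
E
```

```text
B side (array([ 0.4001868 , -0.28451362, -0.55141938]), np.float64(0.07308048103607767))
B top (array([ 0.39829243, -0.28721244, -0.55366204]), np.float64(0.13412091730368314))
t 36.3 tcp [ 0.5026 -0.0462  0.1415] yaw 0.1 open 0.452 F [ 0.4 -0.2 -0.2] j6 -0.32
   [3.99, 0.36, -1.68] roll 6.22 rows>= 4.2
```

Call:
servo_tool(series=[[[0.8,0.1,-0.35,1.5,0.45],[1.6,0.2,-0.7,3,0.45],[2.4,0.3,-1.05,4.5,0.45],[3.2,0.36,-1.4,6.2,0.45],[3.98,0.36,-1.7,6.2,0.45],[3.98,0.36,-1.7,6.2,0.45],[3.98,0.9,-1.7,6.2,0.45],[3.98,1.5,-1.7,6.2,0.45],[3.98,1.9,-1.7,6.2,0.45],[3.98,1.95,-1.7,6.2,0.45],[3.98,1.95,-1.7,6.2,0.45]]])

```text
time_s: 37.65
eef_pos: [0.4015, -0.2846, 0.0247]
tcp_rot: [0.349, -0.349, 0.615, -0.615]
wrist_force: [0.5, -0.2, 0.0]
opening: 0.449
```

Call:
servo_tool(series=[[[0,0,0,0,0.2],[0,0,0,0,0],[0,0,0,0,0],[0,0,0,0,0],[0,0,0,0,0]]], squeeze=40)

```text
time_s: 38.28
eef_pos: [0.4018, -0.2858, 0.0257]
tcp_rot: [-0.349, 0.349, -0.615, 0.616]
wrist_force: [0.1, 1.9, 6.1]
opening: 0.147
```

```bash
python3 ft.py
```

```text
t 38.3 tcp [ 0.4018 -0.2858  0.0257] yaw -30.9 open 0.147 F [0.1 1.9 6.1] j6 -0.31
T [ 0.2  -0.13  0.02] contact x,y mm 19.4 -23.4
```

Call:
servo_tool(series=[[[0,-0.6,0,0,0],[0,-1.5,0,0,0],[0,-2.1,0,0,0],[0,-2.1,0,0,0],[0,-2.1,0,0,0],[0,-2.1,0,0,0]]])

```text
time_s: 39.02
eef_pos: [0.4005, -0.2847, 0.1494]
tcp_rot: [0.348, -0.349, 0.616, -0.614]
wrist_force: [-0.4, 0.5, -0.6]
opening: 0.151
```

```bash
python3 - <<'E'
from pl import *
plan((.5128,-.0988,.15,-1.7))
E
```

```text
t 39.0 tcp [ 0.4005 -0.2847  0.1494] yaw -30.9 open 0.151 F [-0.4  0.5 -0.6] j6 -0.31
   [-3.62, -0.01, 0.01] roll -5.84 rows>= 3.5
```

Call:
servo_tool(series=[[[-0.8,0,0,-1.5,0],[-1.6,0,0,-3,0],[-2.4,0,0,-4.5,0],[-3.2,0,0.01,-5.84,0],[-3.62,0,0.01,-5.84,0],[-3.62,0,0.01,-5.84,0],[-3.62,0,0.01,-5.84,0],[-3.62,0,0.01,-5.84,0]]])

```text
time_s: 40.02
eef_pos: [0.5128, -0.1004, 0.1505]
tcp_rot: [0.492, -0.492, 0.508, -0.507]
wrist_force: [0.3, -0.2, -0.3]
opening: 0.145
```

```bash
python3 - <<'E'
from pl import *
plan((.5128,-.0988,.0565,-1.7),(.5128,-.0988,.0377,-1.7))
E
```

```text
t 40.0 tcp [ 0.5128 -0.1004  0.1505] yaw -1.8 open 0.145 F [ 0.3 -0.2 -0.3] j6 -0.38
   [-0.03, 1.57, 0.0] roll -0.02 rows>= 1.5
   [-0.03, 1.88, 0.0] roll -0.02 rows>= 1.8
```

Call:
servo_tool(series=[[[-0.03,0.7,0,0,0],[-0.03,1.2,0,0,0],[-0.03,1.5,0,0,0],[-0.03,1.6,0,0,0],[-0.03,1.65,0,0,0],[-0.03,1.68,0,0,0],[-0.03,1.68,0,0,0]]])

```text
time_s: 40.9
eef_pos: [0.5139, -0.0979, 0.0507]
tcp_rot: [-0.493, 0.492, -0.507, 0.508]
wrist_force: [-0.1, -0.4, -0.2]
opening: 0.15
```

```bash
python3 ft.py
```

```text
t 40.9 tcp [ 0.5139 -0.0979  0.0507] yaw -1.7 open 0.15 F [-0.1 -0.4 -0.2] j6 -0.37
T [-0.05 -0.03  0.03] contact x,y mm -255.2 -107.0
```

Call:
servo_tool(series=[[[0,0.06,0,0,0],[0,0.12,0,0,0],[0,0.18,0,0,0],[0,0.23,0,0,0],[0,0.24,0,0,0],[0,0.24,0,0,0]]])

```text
time_s: 41.65
eef_pos: [0.5132, -0.0976, 0.0376]
tcp_rot: [-0.493, 0.493, -0.507, 0.507]
wrist_force: [-3.8, 1.2, 17.3]
opening: 0.149
```

```bash
python3 ft.py
```

```text
t 41.6 tcp [ 0.5132 -0.0976  0.0376] yaw -1.7 open 0.149 F [-3.8  1.2 17.3] j6 -0.37
T [ 0.13  0.6  -0.07] contact x,y mm 5.7 -5.4
```

Pull B is home: z 0.0376, expected 0.0377, with the contact central. Release and lift.

Call:
servo_tool(series=[[[0,0,0,0,0.32],[0,0,0,0,0.32],[0,0,0,0,0.32],[0,-0.5,0,0,0.32],[0,-1.2,0,0,0.32],[0,-1.7,0,0,0.2],[0,-1.7,0,0,0],[0,-1.7,0,0,0]]])

```text
time_s: 42.65
eef_pos: [0.5128, -0.0975, 0.1369]
tcp_rot: [0.492, -0.493, 0.508, -0.507]
wrist_force: [-0.1, -0.3, -0.7]
opening: -0.002
```

```bash
python3 - <<'E'
from pl import *
ax=np.array([.5658,-.100]); P=lambda t,d=.022:ax+.068*np.array([-np.cos(t),-np.sin(t)])+d*np.array([np.sin(t),-np.cos(t)])
plan((*P(1.65),.14,0),*[(*P(t),.07,0) for t in(1.65,1.5,1.33,1.1,.9,.7,.5,.35,.2,.1,0)])
E
```

```text
t 42.6 tcp [ 0.5128 -0.0975  0.1369] yaw -1.7 open -0.002 F [-0.1 -0.3 -0.7] j6 -0.37
   [1.1, -0.05, 1.37] roll -0.34 rows>= 1.7
   [1.1, 1.11, 1.37] roll -0.34 rows>= 2.0
   [1.16, 1.11, 1.21] roll -0.34 rows>= 1.9
   [1.2, 1.11, 1.01] roll -0.34 rows>= 1.8
   [1.2, 1.11, 0.73] roll -0.34 rows>= 1.7
   [1.14, 1.11, 0.5] roll -0.34 rows>= 1.6
   [1.05, 1.11, 0.28] roll -0.34 rows>= 1.5
   [0.91, 1.11, 0.09] roll -0.34 rows>= 1.4
   [0.78, 1.11, -0.03] roll -0.34 rows>= 1.3
   [0.63, 1.11, -0.13] roll -0.34 rows>= 1.2
   [0.53, 1.11, -0.19] roll -0.34 rows>= 1.2
   [0.42, 1.11, -0.24] roll -0.34 rows>= 1.2
```

Call:
servo_tool(series=[[[0.6,0,0.8,-0.3,0],[1.1,0,1.37,-0.3,0],[1.1,0,1.37,-0.3,0],[1.1,0.6,1.37,-0.3,0],[1.1,1.11,1.37,-0.3,0],[1.1,1.11,1.37,-0.3,0],[1.16,1.11,1.21,-0.3,0],[1.2,1.11,1.01,-0.3,0],[1.2,1.11,0.73,-0.3,0],[1.14,1.11,0.5,-0.3,0],[1.05,1.11,0.28,-0.3,0]]])

```text
time_s: 44.02
eef_pos: [0.5284, -0.1614, 0.072]
tcp_rot: [-0.499, 0.499, -0.5, 0.502]
wrist_force: [1.0, 0.2, -0.8]
opening: -0.004
```

```bash
python3 - <<'E'
from pl import *
ax=np.array([.5658,-.100]); P=lambda t,d=.022:ax+.068*np.array([-np.cos(t),-np.sin(t)])+d*np.array([np.sin(t),-np.cos(t)])
plan(*[(*P(t),.07,0) for t in(.5,.35,.2,.1,0)])
f=grab('side')
cv2.imwrite('pics/s10.png',cv2.resize(f['color'][170:260,240:340,::-1],None,fx=6,fy=6,interpolation=cv2.INTER_CUBIC))
E
```

```text
t 44.0 tcp [ 0.5284 -0.1614  0.072 ] yaw -0.2 open -0.004 F [ 1.   0.2 -0.8] j6 -0.5
   [-0.16, 0.03, -0.2] roll -0.04 rows>= 0.2
   [-0.29, 0.03, -0.32] roll -0.04 rows>= 0.4
   [-0.44, 0.03, -0.42] roll -0.04 rows>= 0.6
   [-0.54, 0.03, -0.47] roll -0.04 rows>= 0.7
   [-0.65, 0.03, -0.51] roll -0.04 rows>= 0.8
```

Call:
servo_tool(series=[[[-0.16,0.02,-0.2,0,0],[-0.29,0.02,-0.32,0,0],[-0.44,0.02,-0.42,0,0],[-0.54,0.02,-0.44,0,0],[-0.6,0.02,-0.46,0,0],[-0.6,0.02,-0.46,0,0]]])

```text
time_s: 44.82
eef_pos: [0.5009, -0.1246, 0.0698]
tcp_rot: [0.499, -0.499, 0.501, -0.501]
wrist_force: [-0.9, -0.0, 0.4]
opening: 0.002
```

Call:
servo_tool(series=[[[-0.06,0,0,0,0],[-0.12,0,0,0,0],[-0.12,0,0,0,0]]])

```text
time_s: 45.2
eef_pos: [0.5011, -0.1176, 0.0699]
tcp_rot: [0.499, -0.499, 0.501, -0.501]
wrist_force: [0.3, -1.3, -0.4]
opening: 0.003
```

Call:
servo_tool(series=[[[-0.04,0,0,0,0],[-0.09,0,0,0,0],[-0.09,0,0,0,0]]])

```text
time_s: 45.58
eef_pos: [0.5014, -0.1158, 0.0701]
tcp_rot: [-0.499, 0.501, -0.498, 0.502]
wrist_force: [-4.3, -12.3, -1.0]
opening: 0.002
```

Call:
servo_tool(series=[[[-0.05,0,0,0,0],[-0.05,0,0,0,0]]])

```text
time_s: 45.82
eef_pos: [0.5017, -0.1154, 0.0702]
tcp_rot: [-0.498, 0.503, -0.497, 0.502]
wrist_force: [-6.1, -20.3, -1.0]
opening: -0.003
```

Lever 0 is at its stop, 90 mm from lever 1's stop as it should be. Back off and measure the lamp.

Call:
servo_tool(series=[[[0.15,0,0,0,0],[0.5,0,0,0,0],[0.5,-0.8,0,0,0],[1,-1.6,-0.3,0,0.4],[1.8,-2.4,-0.6,0,0.4],[2.4,-2.6,-0.8,0,0.4],[2.4,-2.6,-0.8,0,0.4]]])

```text
time_s: 46.7
eef_pos: [0.453, -0.2574, 0.228]
tcp_rot: [-0.498, 0.498, -0.5, 0.504]
wrist_force: [-0.2, -0.0, -0.6]
opening: 0.403
```

```bash
python3 - <<'E'
from pl import *
plan()
f=grab('side'); g=grab('top')
a=cv2.resize(f['color'][170:260,240:330,::-1],(400,400),interpolation=cv2.INTER_CUBIC)
b=cv2.resize(g['color'][180:250,230:300,::-1],(400,400),interpolation=cv2.INTER_CUBIC)
c=cv2.resize(f['color'][255:384,170:270,::-1],(400,516),interpolation=cv2.INTER_CUBIC)[:,:]
top=np.hstack([a,b]); low=np.hstack([cv2.resize(c,(155,200)),np.zeros((200,245,3),np.uint8),np.zeros((200,400,3),np.uint8)])
cv2.imwrite('pics/m2.png',top)
cv2.imwrite('/tmp/sideraw.png',f['color'][:,:,::-1]); cv2.imwrite('/tmp/topraw.png',g['color'][:,:,::-1])
E
```

```text
t 46.7 tcp [ 0.453  -0.2574  0.228 ] yaw -0.4 open 0.403 F [-0.2 -0.  -0.6] j6 -0.72
```

View pics/m2.png

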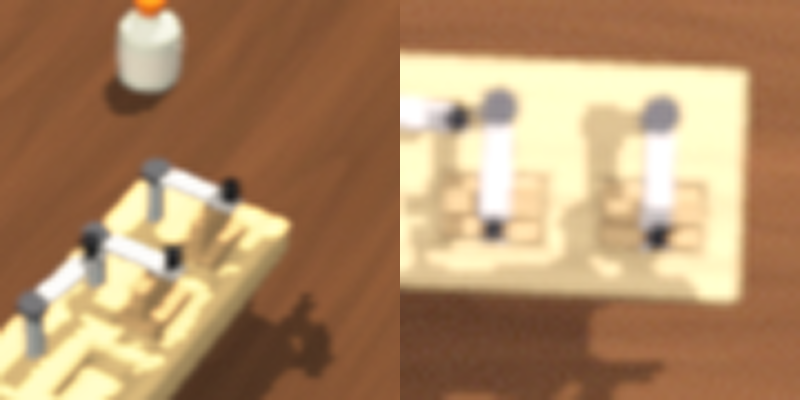

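Both pulls sit locked under levers parallel to the jig's x: post (499,105) to knob (492,228), and post (660,113) to knob (657,237). Next I'll locate the lamp numerically.

```bash
cat > lamp.py <<'E'
from jig import *
def sat(f):
    c=f['color'].astype(float); return gaussian_filter((c[...,0]-c[...,2])/(c[...,0]+c[...,2]+20),.5)
def foot(f,p0,z,r=.065):
    S=sat(f); t=np.linspace(0,2*np.pi,180,endpoint=False)
    def sc(q):
        v=[map_coordinates(S,proj(f,np.c_[q[0]+(r+h)*np.cos(t),q[1]+(r+h)*np.sin(t),0*t+z])[:,::-1].T,order=1) for h in(.003,-.003)]
        return -np.clip(v[0]-v[1],0,.3).mean()
    R=[minimize(sc,np.array(p0)+[a,b],method='Nelder-Mead',options=dict(initial_simplex=np.array(p0)+[a,b]+np.array([[0,0],[.003,0],[0,.003]]),xatol=1e-4,fatol=1e-5)) for a in(-.008,0,.008) for b in(-.008,0,.008)]
    b=min(R,key=lambda r:r.fun); return b.x.round(4),round(b.fun,4)
def lampfit(fs,axis,s0,t0,biases):
    I=[field(f) for f in fs]
    def sc(q):
        s,t=q; tot=0
        F=np.array([np.cos(s),np.sin(s),0]); Y=np.array([-np.sin(s),np.cos(s),0])
        m=np.array([*axis,.2])+.095*(np.sin(t)*F+np.array([0,0,np.cos(t)]))
        for f,i,b in zip(fs,I,biases):
            L=m+np.linspace(-.045,.045,40)[:,None]*Y-np.array([*b,0])
            uv=proj(f,L); d=uv[-1]-uv[0]; n=np.array([-d[1],d[0]])/np.hypot(*d)
            g=lambda o:map_coordinates(i,(uv+o*n)[:,::-1].T,order=1)
            tot+=np.clip(g(0)-.5*g(3)-.5*g(-3),-50,120).mean()
        return -tot
    best=min(((sc((s,t)),s,t) for s in np.radians(np.arange(s0-20,s0+21,2)) for t in np.arange(t0-.5,t0+.51,.03)))
    r=minimize(sc,best[1:],method='Nelder-Mead',options=dict(xatol=1e-3,fatol=1e-2)); return np.degrees(r.x).round(1),round(r.fun,1)
E
python3 - <<'E'
from lamp import *
fs=[grab('top'),grab('side')]
for n,f in zip(('top','side'),fs):
    for z in(0,.01,.02): print(n,z,*foot(f,[.460,.408],z))
for ax in((.460,.408),(.460,.404),(.460,.412)):
    print(ax,'both',lampfit(fs,ax,-98,-.1,[(.002,.004),(0,0)]),'top',lampfit(fs[:1],ax,-98,-.1,[(.002,.004)]),'side',lampfit(fs[1:],ax,-98,-.1,[(0,0)]))
E
```

```text
top 0 [0.4596 0.4056] -0.1239
top 0.01 [0.4594 0.4037] -0.1241
top 0.02 [0.459  0.4017] -0.1238
side 0 [0.4632 0.4069] -0.1575
side 0.01 [0.4596 0.4104] -0.1636
side 0.02 [0.4557 0.414 ] -0.1692
(0.46, 0.408) both (array([-100.7,   -4.6]), np.float64(-113.4)) top (array([-101.1,   -6.5]), np.float64(-75.4)) side (array([-100.8,   -3.5]), np.float64(-77.8))
(0.46, 0.404) both (array([-100.7,   -6.8]), np.float64(-109.2)) top (array([-101.1,   -9. ]), np.float64(-75.4)) side (array([-100.8,   -5.7]), np.float64(-78.0))
(0.46, 0.412) both (array([-100.7,   -2.3]), np.float64(-115.8)) top (array([-101.1,   -4.1]), np.float64(-75.4)) side (array([-100.6,   -1.2]), np.float64(-77.9))
```

```bash
python3 - <<'E'
from pl import *
plan((.462,.416,.37,79.3),(.462,.416,.262,79.3))
E
```

```text
t 46.9 tcp [ 0.4521 -0.2521  0.225 ] yaw -0.2 open 0.397 F [ 0.6 -0.6 -1.2] j6 -0.72
   [-11.14, -2.39, 0.13] roll -15.89 rows>= 10.9
   [-11.14, -0.59, 0.13] roll -15.89 rows>= 10.7
```

Call:
servo_tool(series=[[[-0.6,-0.6,0,0,0.6],[-1.5,-1.2,0,-1,0.8],[-2.5,-1.8,0,-2.5,1],[-3.5,-2.39,0,-4,1],[-4.5,-2.39,0.05,-5.5,1],[-5.4,-2.39,0.05,-7,1],[-6.4,-2.39,0.05,-8.5,1],[-7.3,-2.39,0.1,-10,1],[-8.3,-2.39,0.1,-11.5,1],[-9.2,-2.39,0.1,-13,1],[-10.2,-2.39,0.13,-14.5,1],[-11.14,-2.39,0.13,-15.9,1]]])

```text
time_s: 48.4
eef_pos: [0.4608, 0.418, 0.3679]
tcp_rot: [-0.704, 0.705, -0.064, 0.063]
wrist_force: [0.4, -0.8, 0.4]
opening: 1.001
```

Call:
servo_tool(series=[[[0,0,0,0,1],[0,0,0,0,1],[0,0,0,0,1]]])

```text
time_s: 48.78
eef_pos: [0.4622, 0.414, 0.3691]
tcp_rot: [-0.704, 0.704, -0.067, 0.066]
wrist_force: [-1.1, 0.3, -0.0]
opening: 1.005
```

```bash
python3 - <<'E'
from pl import *
plan((.462,.416,.37,79.3),(.462,.416,.262,79.3))
E
```

```text
t 48.8 tcp [0.4622 0.414  0.3691] yaw 79.2 open 1.005 F [-1.1  0.3 -0. ] j6 -0.83
   [-0.01, -0.02, 0.03] roll -0.01 rows>= 0.0
   [-0.01, 1.78, 0.03] roll -0.01 rows>= 1.7
```

Call:
servo_tool(series=[[[0,0.6,0.03,0,1],[0,1.2,0.03,0,1],[0,1.6,0.03,0,1],[0,1.78,0.03,0,1],[0,1.78,0.03,0,0.6],[0,1.78,0.03,0,0.3],[0,1.78,0.03,0,0.1],[0,1.78,0.03,0,0],[0,1.78,0.03,0,0],[0,1.78,0.03,0,0],[0,1.78,0.03,0,0]]], squeeze=40)

```text
time_s: 50.15
eef_pos: [0.4632, 0.4169, 0.2633]
tcp_rot: [0.704, -0.704, 0.066, -0.066]
wrist_force: [-0.5, -0.2, 5.3]
opening: 0.096
```

```bash
python3 ft.py
```

```text
t 50.1 tcp [0.4632 0.4169 0.2633] yaw 79.3 open 0.096 F [-0.5 -0.2  5.3] j6 -0.83
T [-0.29  0.15 -0.04] contact x,y mm -11.3 -47.5
```

```bash
python3 - <<'E'
from pl import *
A=np.array([.4605,.4085]); out=[]
for k in np.linspace(0,1,7)[1:]:
    s=np.radians(-100.7+k*18.2); t=-.092+k*(.349+.092)
    f=np.array([np.cos(s),np.sin(s)]); out.append((*(A+.095*np.sin(t)*f+.001*np.array([-f[1],f[0]])),.2633+.095*(np.cos(t)-.9957),79.3+18.2*k))
print(np.round(out,4)); plan(*out)
E
```

```text
[[ 0.4617  0.4101  0.2637 82.3333]
 [ 0.4611  0.4032  0.2636 85.3667]
 [ 0.4612  0.3963  0.2629 88.4   ]
 [ 0.462   0.3895  0.2618 91.4333]
 [ 0.4635  0.3828  0.2601 94.4667]
 [ 0.4657  0.3764  0.258  97.5   ]]
t 50.1 tcp [0.4632 0.4169 0.2633] yaw 79.3 open 0.096 F [-0.5 -0.2  5.3] j6 -0.83
   [-0.0, -0.01, -0.12] roll -0.6 rows>= 0.3
   [0.01, -0.0, -0.23] roll -1.21 rows>= 0.6
   [0.03, 0.01, -0.34] roll -1.82 rows>= 0.8
   [0.07, 0.03, -0.45] roll -2.42 rows>= 1.1
   [0.11, 0.05, -0.56] roll -3.03 rows>= 1.4
   [0.17, 0.09, -0.65] roll -3.64 rows>= 1.7
```

Call:
servo_tool(series=[[[0,0,-0.06,-0.3,0],[0,0,-0.12,-0.6,0],[0,0,-0.18,-0.9,0],[0.01,0,-0.23,-1.2,0],[0.03,0.01,-0.34,-1.8,0],[0.07,0.03,-0.45,-2.4,0],[0.11,0.05,-0.56,-3,0],[0.17,0.09,-0.65,-3.64,0],[0.17,0.09,-0.65,-3.64,0],[0.17,0.09,-0.65,-3.64,0]]])

```text
time_s: 51.4
eef_pos: [0.4654, 0.3767, 0.2577]
tcp_rot: [0.706, -0.705, -0.047, 0.047]
wrist_force: [-1.3, 0.9, 6.7]
opening: 0.094
```

```bash
python3 ft.py; python3 - <<'E'
from lamp import *
f=grab('side')
for ax in((.4605,.4085),(.460,.406)): print(lampfit([f],ax,-84,.3,[(0,0)]))
E
```

```text
t 51.4 tcp [0.4654 0.3767 0.2577] yaw 97.6 open 0.094 F [-1.3  0.9  6.7] j6 -1.21
T [ 0.2   0.27 -0.  ] contact x,y mm -4.3 7.3
(array([-89. ,  23.8]), np.float64(-47.0))
(array([-88.1,  21.2]), np.float64(-46.9))
```

Call:
servo_tool(series=[[[0,0,0,0,0.3],[0,0,0,0,0.5],[0,0,0,0,0.5],[0,-0.8,0,0,0.5],[0,-1.7,0,0,0.5],[0.6,-1.9,0.6,0,0.5],[1.5,-1.9,1.5,0,0.5],[1.5,-1.9,2.5,0,0.5],[0,-1.9,-1,0,0.5],[0,-1.9,-2,0,0.5],[0,-1.9,-3,0,0.5],[0,-1.9,-4,0,0.5]]])

```text
time_s: 52.95
eef_pos: [0.4998, 0.281, 0.3707]
tcp_rot: [-0.705, 0.706, 0.047, -0.047]
wrist_force: [1.7, -0.8, -0.1]
opening: 0.498
```

Call:
servo_tool(series=[[[0,0,-1,0,0.5],[0,0,-2,0,0.5],[0,0,-3,0,0.5],[0,0,-3,0,0.5]]])

```text
time_s: 53.45
eef_pos: [0.5245, 0.1003, 0.3708]
tcp_rot: [-0.705, 0.706, 0.044, -0.044]
wrist_force: [-0.5, -0.0, 0.2]
opening: 0.503
```

```bash
python3 ft.py; python3 - <<'E'
from lamp import *
fs=[grab('top'),grab('side')]
for ax in((.4605,.4085),(.4605,.4065)):
  for s,l in(([0,1],'both'),([0],'top'),([1],'side')): print(ax,l,lampfit([fs[i] for i in s],ax,-84,.3,[[(.002,.004),(0,0)][i] for i in s]))
for n,f in zip(('top','side'),fs):
    for z in(0,.01,.02): print(n,z,*foot(f,[.460,.408],z))
E
```

```text
t 53.5 tcp [0.5245 0.1003 0.3708] yaw 97.1 open 0.503 F [-0.5 -0.   0.2] j6 -1.71
T [0.04 0.05 0.01] contact x,y mm 160.3 181.9
(0.4605, 0.4085) both (array([-80.1,  18.8]), np.float64(-67.8))
(0.4605, 0.4085) top (array([-91.6,  23.9]), np.float64(-22.0))
(0.4605, 0.4085) side (array([-81.2,  19.3]), np.float64(-62.2))
(0.4605, 0.4065) both (array([-80.4,  17. ]), np.float64(-69.6))
(0.4605, 0.4065) top (array([-91.6,  22.7]), np.float64(-22.0))
(0.4605, 0.4065) side (array([-81.3,  17.7]), np.float64(-62.1))
top 0 [0.4599 0.4056] -0.1232
top 0.01 [0.4595 0.4037] -0.1235
top 0.02 [0.4592 0.4019] -0.1237
side 0 [0.4634 0.407 ] -0.1548
side 0.01 [0.4596 0.4107] -0.1591
side 0.02 [0.4559 0.4145] -0.1624
```

Call:
servo_tool(series=[[[0,0,-1,0,0.5],[0,0,-2,0,0.5],[0,0,-3,0,0.5],[0,0,-4,0,0.5],[0,0,-5,0,0.5],[0,0,-5,0,0.5]]])

```text
time_s: 54.3
eef_pos: [0.5641, -0.1956, 0.3701]
tcp_rot: [-0.706, 0.706, 0.045, -0.046]
wrist_force: [0.0, 1.2, 0.2]
opening: 0.498
```

```bash
python3 - <<'E'
from lamp import *
fs=[grab('top'),grab('side')]
B=[(.002,.004),(0,0)]
for ax in((.4605,.4085),):
  for s,l in(([0,1],'both'),([0],'top'),([1],'side')): print(ax,l,lampfit([fs[i] for i in s],ax,-84,.3,[B[i] for i in s]))
# head+bail reprojection overlay
def model(s,t,A=(.4605,.4085)):
    F=np.array([np.cos(s),np.sin(s),0]);Y=np.array([-np.sin(s),np.cos(s),0]);Z=np.array([0,0,1.])
    X=np.cos(t)*F-np.sin(t)*Z; U=np.sin(t)*F+np.cos(t)*Z; o=np.array([*A,.2])
    c=[o+a*X+b*Y+d*U for a in(.015,-.015) for b in(.075,-.075) for d in(.05,-.05)]
    return np.array(c),np.array([o+.095*U-.05*Y,o+.095*U+.05*Y])
im=[]
for f,b,(u0,v0) in zip(fs,B,((85,180),(175,255))):
    k=5 if f is fs[1] else 6; n=400//k
    I=cv2.resize(f['color'][v0:v0+n,u0:u0+n,::-1],None,fx=k,fy=k,interpolation=cv2.INTER_CUBIC)
    c,l=model(np.radians(-82.5),.349); P=lambda q:tuple(int(x) for x in ((proj(f,q-np.array([*b,0]))[0]+.5-[u0,v0])*k-.5))
    for i in range(8):
        for j in range(i):
            if bin(i^j).count('1')==1: cv2.line(I,P(c[i]),P(c[j]),(0,0,255) if min(i,j)<4 and max(i,j)<4 else (255,0,0),1)
    cv2.line(I,P(l[0]),P(l[1]),(0,200,0),1); im.append(cv2.resize(I,(400,400)))
cv2.imwrite('pics/m3.png',np.hstack(im))
E
```

```text
(0.4605, 0.4085) both (array([-82.5,  19.5]), np.float64(-117.8))
(0.4605, 0.4085) top (array([-82.4,  17.4]), np.float64(-37.9))
(0.4605, 0.4085) side (array([-82.6,  21. ]), np.float64(-103.1))
```

View pics/m3.png

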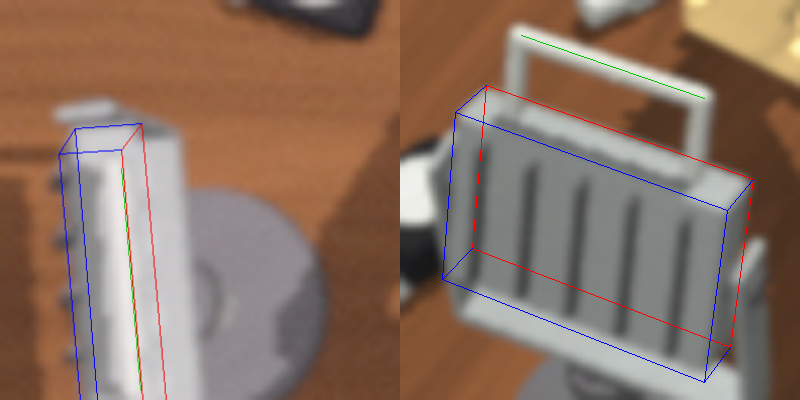

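Swivel measures -82.5° against a target of -82.5°, and tilt about 19.5°. The model overlay lies on the head and bail in both views. The arm is clear, so I'm handing in.

```bash
python3 - <<'E'
from station import arm
print(arm.get_obs()['time_s'],arm.close_job())
E
```

```text
the job is handed in; nothing more can be done
54.4 None
```

I handed the job in at 54 s. Only two pulls were on the bench, and both are seated ridge up with their levers shut. The lamp was turned afterwards.

- **Pulls and levers:** I opened levers 1 and 2; lever 0 was already clear. The pulls went into pockets 1 and 0. At release the tool stood within 0.3 mm of its expected fully-home height both times. I pushed levers 1 and 0 shut until the force rose sharply against the stop. The last views show both parallel to the jig's x over the pulls. Pocket 2 is empty and its lever was left open.
- **Lamp:** I leaned and swivelled it by the bail. The final check gave a swivel of -82.5° against a target of -82.5°.
- **Tilt check that disagreed:** the top camera read 17.4°, the side camera 21.0°, and both together 19.5°. The gripper's position put it near 20°. I left it there.
- **Slips along the way:**
  - The first pinch on lever 1's knob closed above it.
  - A later pinch on that knob slipped while closing the lever, and I finished by pushing.
  - The first pull caught on the pocket edge twice before going in.
- **Cameras and bystanders:** the top camera reads about 2 mm low in x and 4 mm low in y compared with the robot, and I corrected for that. My planned moves kept clear of the glue bottle, hammer and tape measure. I did not measure them again at the end.

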